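# Nip up the lock ring of a coil-over damper with a tommy bar

## Robot

A 6-joint arm with a two-finger parallel gripper is mounted at the origin on the work surface. World frame = base frame: x ahead of the robot, y to its left, z up, the work surface at z = 0. Lengths are in m, angles in rad, forces in N, time in s.
With the tool pointing down it reaches from about 0.425 to 0.95 m from the base axis. Payload 3.5 kg.
Tool frame: the origin (TCP) lies on the centre line of the jaws, within the pads' length; the fingertips stand tip_extent ahead of it and the grasp point (between the pads) lies 2 mm behind it (tip_extent is the distance from the TCP to the fingertips, in m); z points along the fingers, y is the direction in which the jaws open and shut (so a half turn about z gives the same grasp; the last joint's range is limited). The gripper opens to 85 mm and grips with 20 to 120 N. Pads are 22 mm wide; open, the fingers measure 114 mm over their backs; the gripper's body (76 mm by 85 mm) begins 54 mm behind the grasp point. The pads swing forward as they close: fully open they stand 13 mm farther back than shut.
Start: joints at [-1.485, 0.286, 1.577, -0, 1.279, -0.15], TCP at [0.158, -0.656, 0.248] pointing down, gripper open.
Joint ranges: [-2.77, 2.77], [-0.9, 2.22], [0.21, 2.48], [-1.53, 4.67], [0.24, 2.81], [-2.84, 2.84]. Speed limits (rad/s): [2.79, 2.79, 3.14, 3.14, 3.14, 3.14].

## Interface

Orientations are given as a unit quaternion [x, y, z, w].
In Python, from plant import * gives the robot as it stands.
- The arm moves only by the shell command python3 -m crank 'ROWS' [FORCE]. ROWS is JSON, a list of rows, each a list of 7 numbers: the gripper's target within -1 to 1 (shut at 1, half-way at 0, fully open at -1), then the shift along the tool's x, y, z in cm, then the turn, a rotation vector about the tool's x, y, z in degrees. In form: [[fingers, tx, ty, tz, wx, wy, wz], ...]. A call has 1 to 5 rows; each row shifts and turns the commanded pose from where the row before left it, along the tool's axes as they then stand; what a row does not reach is not made up. A row lasts 1/10 s, in which the tool goes at most 50 mm and 8.59 degrees, less where a joint would pass 70% of its speed; a pose out of reach is approached as far as the arm can. A call is refused whole if a number of a shift passes 5 or a number of a turn 8.59, either way. A call with a gripper value outside its range is refused whole. The fingers move at their own pace and stop on an object; FORCE is the grip in N (left out, the last holds). Time passes only in rows, so rows that do not move let the fingers close. It gives the time, the measured TCP pose, the force and the opening at its end, in the units of the state.
- get_state(): the state, without advancing time (a new reading comes with each control period).
- read_camera(name): name is "side" or "top"; returns a dict with "color" (400x640x3 uint8, red, green, blue), "vfov" (degrees; the focal length in pixels is half the picture's height over the tangent of half this angle, whatever the lens; pixels are square), "cx", "cy" (the principal point, pixels), "cam_to_world" (4x4, takes a point from camera to world coordinates). Camera axes: x right, y up, looking along -z (the intrinsics and any distortion apply to the point x, -y, -z); pixel columns grow to the right and rows downward; lengths in m; the calibration is good to about 2 mm. A picture is of the moment at which its call begins. There is no depth.
- sign_off(): hands the job in, once; it reports no verdict.
Trained networks look in the newest picture that a camera, given by its name, has taken for a name from the list of things; names that differ only in an ending like _2 or _b are one class to them, and where a whole thing is asked for, a point or a joint stands for the part that bears it (a point fixed in the world has none). Each returns a list of dicts, best first, with "p" (0 to 1); they miss things now and then, are a little off and sometimes report something else, mostly with a low value. They report only what shows in the picture. A call takes as long as a camera call.
- trace(thing, camera): "pixels" (400x640 bool, what is visible of it) and "location" ([column, row] in pixels, amid what is visible of it).
- place_of(thing, camera): "location" ([column, row] in pixels: a listed point, or the origin of a listed thing).
The state is a dict: "time": time; "qpos": joint angles; "dq": joint speeds; "joint_efforts": joint torques, N m; "eef_pos": TCP position; "tcp_rot": TCP orientation; "contact_force": force on the tool from outside, world axes, zero at the start; "wrist_torque": the same for the moment, N m; "opening": opening from 0.0 (shut) to 1.0 (fully open).
Only numpy, scipy, OpenCV 4.12 (cv2) and the standard library are available. Lean on these libraries where they do the work, as an engineer would, in place of code of your own. Each camera call takes 0.05 s, during which the arm holds its last target.

## Task

The gold lock ring on the damper in the vice has been left loose: put the tommy bar in its holes, moving it round from hole to hole, and wind the ring clockwise down onto the silver spring seat, then nip it up to about 1.5 newton metres. The seat's height has been set, so do not drag the silver ring round, and keep your fingers off the rings; leave the other things where they are. Finish by laying the bar gently back in the tool tray.

Things in the scene. Friction and masses are not known exactly. Their poses are not given: they have to be found in the camera images.
- lock_ring: Gold lock ring, the upper of two rings on the threaded body of the damper upright in the vice. 96 mm outside diameter, 20 mm high; origin at its centre, z up along the damper. Six square radial holes lie at its mid-height, at 0, 60, 120, 180, 240 and 300 degrees from its own x axis, each running straight from the rim (radius 48 mm) in to the threaded body (radius 21 mm), where the bar bottoms.
- lock_hole (a point): Mouth of the lock ring's hole on its x axis, 48 mm from the ring's axis. This and the other five holes are 13 mm square with a 2 mm chamfer round the mouth, 27 mm deep. The bar has some 0.15 rad of play in them: pulled round, it bears on both ends of the hole and acts as a true lever once it has canted that far (0.2 to 0.3 rad between bar and hole, with the give under load).
- lock_turn (a joint): Turn of the lock ring in rad, growing clockwise seen from above; it screws down 3 mm a turn. Its stiff locking thread takes 0.7 N m to turn, either way. It meets the seat ring after 3.0 to 4.1 rad from the start (not known beforehand); from there the torque climbs by about 1 N m in the next 0.2 rad, and at about 2.5 N m it drags the seat ring round. When let go it stays put.
- seat_ring: Silver spring-seat ring just below the lock ring, on top of the red coil spring: same diameter, height and six holes, origin at its centre, z up. Its height has been set: it must not turn, and the bar does not belong in its holes. The gap between the two rings starts at 1.4 to 2 mm.
- seat_mark (a point): White paint mark on the top outer edge of the seat ring, 48 mm from its axis, along the ring's own x axis.
- vise: Fixed blue bench vice, jaw tops at 115 mm, holding the damper; origin on the bench under the damper's axis, z up along it, x from the sliding jaw (handle side, nearest the robot) to the fixed jaw. Red spring 86 mm across from z = 131 to 237 mm; above the rings the threaded body is 42 mm across up to 324 mm, then a 54 mm head up to 346 mm and an eye up to 383 mm.
- reservoir (a point): Middle of the black reservoir cylinder, 44 mm across, that stands beside the rings from z = 205 to 355 mm, 80 mm from the damper's axis on the side away from the robot, joined to the head by a bridge at z = 326 to 344 mm. Neither bar nor hand can pass there; all the rest of the way round the rings is free.
- bar_grip (a point): Centre of the tommy bar's red handle, 76 mm long, 20 mm wide and 22 mm high, flat-sided, 11 mm above what it lies on. x points along the bar from the handle to the steel tip, z up as it lies. The bar weighs 0.12 to 0.17 kg and balances about 30 mm from here towards the tip.
- bar_tip (a point): Round-nosed tip of the tommy bar: the end of the 10 mm steel rod that sticks 82 mm out of the handle, 120 mm from the handle's centre along its x axis. Fully home in a hole, the tip is 21 mm and the handle's centre 141 mm from the ring's axis; 1.5 N m is then about 11 N across the bar at the handle's centre, if the hand does not twist it (torque on the ring = force x distance + twist).
- tray: Fixed open blue tool tray, 260 by 210 mm, wall 22 mm high and 4 mm thick, black floor 5 mm thick; origin at the centre of its underside on the bench, x along the 260 mm side. The bar starts on its floor, roughly along x, tip towards +x, in the +y half; sockets and screwdriver lie along its -y side.
- socket_a: A chrome socket 30 mm across and 36 mm high standing in the tray; a bystander; origin at the centre of its underside.
- socket_b: A chrome socket 26 mm across and 34 mm high standing in the tray; a bystander; origin at the centre of its underside.
- screwdriver: A blue-handled screwdriver 140 mm long lying in the tray beside the bar; a bystander; origin at the centre of its underside.
- spanner: A steel spanner 200 mm long lying on the bench; a bystander; origin at the centre of its underside.
- hammer: A wooden-handled hammer 260 mm long lying on the bench; a bystander; origin at the centre of its underside.
- cleaner_can: A white and blue spray can 66 mm across and 190 mm high; a bystander; origin at the centre of its underside.
- spare_spring: A loose yellow coil spring 86 mm across and 125 mm high standing on its end; a bystander; origin at the centre of its underside.
- nut_dish: A round steel dish of nuts, 120 mm across and 16 mm high; a bystander; origin at the centre of its underside.

How it is judged:
By the outcome, as a careful person would: the job done as asked, in the order asked, and still so for the second after the job is handed in, with the robot touching nothing.
It also fails if it takes over 72 s, if anything falls off the work surface, if the arm or the gripper's body presses on something with over 40 N, if the wrist force passes 120 N, or if a joint passes its speed limit or range.

## Working session

There is one attempt and no reset: what is moved stays moved. The work goes in short steps, Python scripts to look and compute and a shell command to move; the robot and the scene stay as the last step left them, time stands still between calls to the robot, and variables do not carry over. Pictures are saved under pics/ and viewed, and the job is handed in when it is done.

```bash
ls -la; mkdir -p pics; python3 - <<'E'
from plant import *
import cv2
s=get_state()
for k,v in s.items(): print(k,v)
for n in("side","top"):
    c=read_camera(n); cv2.imwrite(f"pics/{n}0.png",c["color"][:,:,::-1]); print(n,c["vfov"],c["cx"],c["cy"],[k for k in c]); print(c["cam_to_world"])
E
```

```text
total 12
drwxr-xr-x  3 agent agent 4096 Dec  6 04:54 .
drwxr-xr-x 23 root  root  4096 Dec  6 04:54 ..
drwxr-xr-x  2 agent agent 4096 Dec  6 04:54 pics
time 0.0
qpos [-1.48502271e+00  2.87187121e-01  1.57818305e+00  2.83417192e-05
  1.27858629e+00 -1.50038972e-01]
dq [ 1.77828400e-03 -1.89778533e-04  1.30762565e-03  8.39657383e-05
  2.70041741e-05 -3.50786936e-05]
joint_efforts [ 1.84790597e-04 -4.05976903e+01 -2.92626232e+01 -1.18794907e-05
  5.76614650e-03  4.06408091e-06]
eef_pos [ 0.15765843 -0.6556966   0.24692955]
tcp_rot [ 9.93056890e-01  1.17629144e-01  5.15295029e-05 -1.18085750e-03]
contact_force [ 0.58852174 -0.36947458  0.21606628]
wrist_torque [-0.01603982  0.01317746  0.03357662]
opening 1.001930104865984
side 55.356429396159285 321.09346993082113 193.9791826599392 ['color', 'vfov', 'cx', 'cy', 'cam_to_world']
[[ 0.90574447  0.32634761 -0.27041486  0.21361385]
 [-0.42362698  0.67764257 -0.60111623 -0.74464443]
 [-0.01292822  0.65901273  0.75202066  1.09070152]
 [ 0.          0.          0.          1.        ]]
top 51.01952571169236 314.3825530698098 205.7575182247484 ['color', 'vfov', 'cx', 'cy', 'cam_to_world']
[[-0.01115904  0.98768984 -0.15602649  0.38833495]
 [-0.99992527 -0.01024319  0.00667266 -0.00933699]
 [ 0.00499231  0.15608929  0.98773033  1.33700584]
 [ 0.          0.          0.          1.        ]]
```

View pics/side0.png

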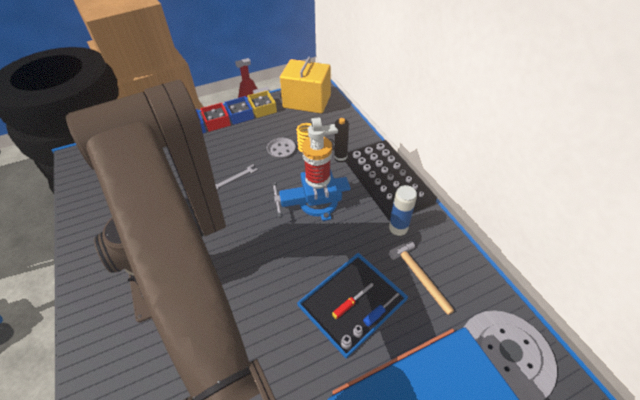

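View pics/top0.png

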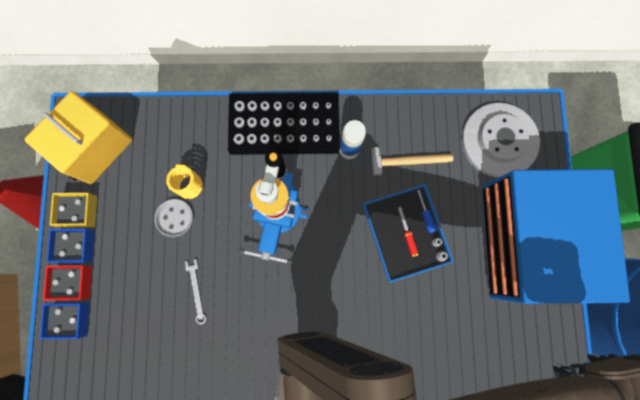

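```bash
cat > h.py <<'E'
from plant import *
import numpy as np, cv2
from scipy.spatial.transform import Rotation as R
C={}
def snap(n,fn=None):
    C[n]=read_camera(n)
    if fn: cv2.imwrite(fn,C[n]["color"][:,:,::-1])
    return C[n]
def ray(n,uv):
    c=C[n]; f=200/np.tan(np.radians(c["vfov"]/2)); M=np.array(c["cam_to_world"])
    d=M[:3,:3]@np.array([(uv[0]-c["cx"])/f,-(uv[1]-c["cy"])/f,-1]); return M[:3,3],d/np.linalg.norm(d)
def proj(n,p):
    c=C[n]; f=200/np.tan(np.radians(c["vfov"]/2)); M=np.array(c["cam_to_world"])
    q=M[:3,:3].T@(np.array(p)-M[:3,3]); return np.array([c["cx"]+f*q[0]/-q[2],c["cy"]-f*q[1]/-q[2]])
def onz(n,uv,z):
    o,d=ray(n,uv); return o+d*(z-o[2])/d[2]
def tri(uvs,uvt):
    o1,d1=ray("side",uvs); o2,d2=ray("top",uvt)
    A=np.stack([d1,-d2],1); t=np.linalg.lstsq(A,o2-o1,rcond=None)[0]
    a=o1+d1*t[0]; b=o2+d2*t[1]; return (a+b)/2,np.linalg.norm(a-b)
def crop(n,fn,x0,y0,w,h,s):
    im=C[n]["color"][y0:y0+h,x0:x0+w,::-1]; cv2.imwrite(fn,cv2.resize(im,None,fx=s,fy=s,interpolation=cv2.INTER_CUBIC))
E
python3 - <<'E'
from h import *
np.set_printoptions(precision=4,suppress=True)
snap("side");snap("top")
zz={"bar_grip":.016,"bar_tip":.016,"tray":0,"vise":0,"seat_mark":None,"lock_ring":None,"seat_ring":None,"lock_hole":None,"reservoir":.28,"screwdriver":.005}
for k,z in zz.items():
    r={n:place_of(k,n) for n in("side","top")}
    for n in r:
        for q in r[n][:3]: print(k,n,np.round(q["location"],1),round(q["p"],2), onz(n,q["location"],z) if z is not None else "")
    if r["side"] and r["top"]: print("   tri",tri(r["side"][0]["location"],r["top"][0]["location"]))
crop("side","pics/s1.png",240,100,140,120,5)
crop("top","pics/t1.png",220,140,140,120,5)
E
```

```text
bar_grip side [232.6 178.4] 0.64 [0.3231 0.3375 0.016 ]
bar_grip side [343.3 310.1] 0.51 [ 0.4658 -0.3275  0.016 ]
bar_grip top [410.8 243.9] 0.7 [ 0.4723 -0.3205  0.016 ]
   tri (array([ 0.354 , -0.1919,  0.5451]), np.float64(0.16897950624416522))
bar_tip side [369.6 282.2] 0.81 [ 0.5814 -0.2816  0.016 ]
bar_tip top [399.2 208.4] 0.75 [ 0.5857 -0.2888  0.016 ]
   tri (array([ 0.5814, -0.286 ,  0.0248]), np.float64(0.006005975571518442))
tray side [352.  303.5] 0.89 [ 0.5031 -0.3139  0.    ]
tray top [405.  232.6] 0.9 [ 0.5096 -0.3074  0.    ]
tray top [424.5 210.9] 0.53 [ 0.579  -0.3736  0.    ]
   tri (array([ 0.5085, -0.3095, -0.0124]), np.float64(0.00441360883901694))
vise side [314.9 202.7] 0.61 [0.5667 0.098  0.    ]
vise top [277.6 209.1] 0.81 [0.5899 0.1003 0.    ]
   tri (array([ 0.5806,  0.1036, -0.0092]), np.float64(0.02175641818871796))
seat_mark side [306.1 149.8] 0.68 
seat_mark side [331.1 151.7] 0.59 
lock_ring side [316.4 147.1] 0.64 
lock_ring top [268.3 196.2] 0.72 
lock_ring top [440.  255.7] 0.2 
   tri (array([0.5828, 0.103 , 0.266 ]), np.float64(0.0022088054731798064))
seat_ring side [318.4 152.5] 0.43 
seat_ring top [401.1 205. ] 0.73 
seat_ring top [277.4 164.4] 0.65 
   tri (array([ 0.4911, -0.1788,  0.5222]), np.float64(0.052136946282280425))
lock_hole side [333.7 147. ] 0.67 
lock_hole top [274.4 177.8] 0.67 
lock_hole top [439.1 254.4] 0.51 
   tri (array([0.6353, 0.0876, 0.2577]), np.float64(0.001764511114854709))
reservoir side [341.8 140.6] 0.96 [0.662  0.0814 0.28  ]
reservoir side [332.9 151.2] 0.61 [0.614  0.0488 0.28  ]
reservoir top [274.9 165.8] 0.68 [0.6612 0.0847 0.28  ]
   tri (array([0.6628, 0.0847, 0.2768]), np.float64(0.0017177811850316923))
screwdriver side [380.8 305.3] 0.53 [ 0.5772 -0.3581  0.005 ]
screwdriver top [424.1 209.6] 0.8 [ 0.5826 -0.3712  0.005 ]
   tri (array([ 0.5759, -0.3651,  0.022 ]), np.float64(0.00868082938945284))
```

View pics/s1.png

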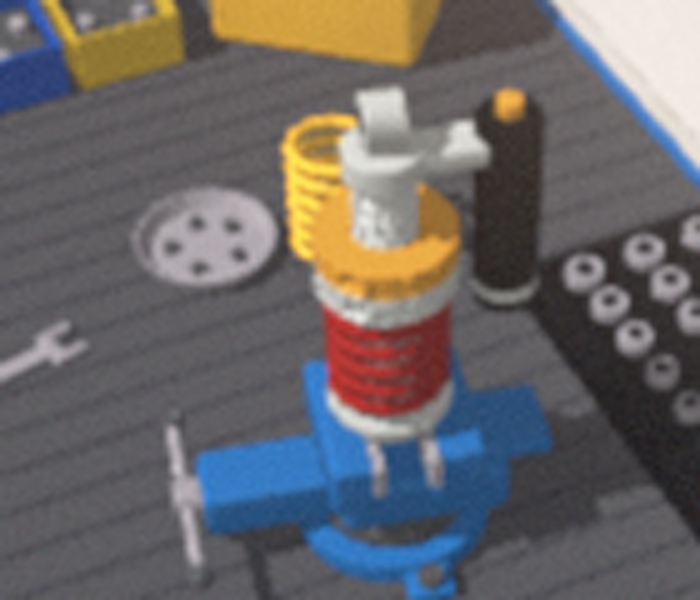

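View pics/t1.png

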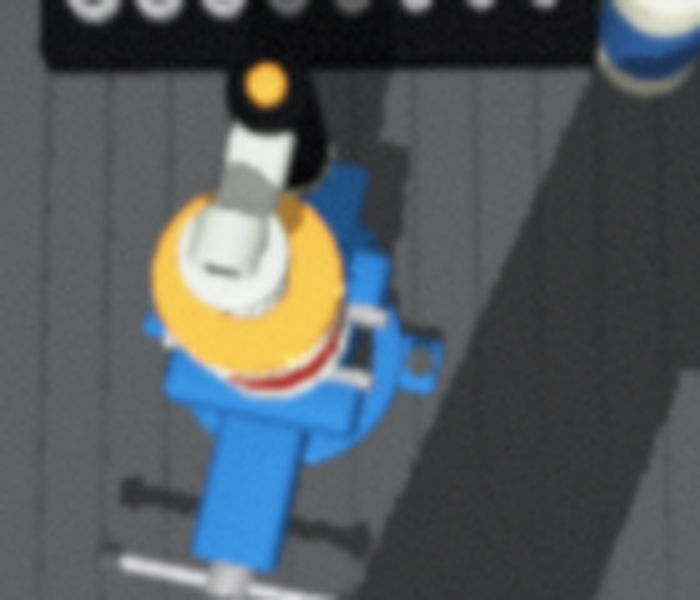

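```bash
python3 - <<'E'
from h import *
import plant
print([k for k in dir(plant) if k[0]!='_'], getattr(plant,'tip_extent',None))
np.set_printoptions(precision=4,suppress=True)
for n in("side","top"):
    a=np.mean([snap(n)["color"].astype(float) for _ in range(8)],0); np.save(n+"_avg.npy",a)
    C[n]["color"]=a.astype(np.uint8)
def up(n,fn,x0,y0,w,h,s):
    im=C[n]["color"][y0:y0+h,x0:x0+w,::-1]; cv2.imwrite(fn,cv2.resize(im,None,fx=s,fy=s,interpolation=cv2.INTER_LANCZOS4))
up("side","pics/s2.png",290,120,64,50,12)
up("top","pics/t2.png",360,175,105,110,5)
ax=np.array([.583,.103])
print("axis mid ring px",proj("side",[*ax,.2687]),proj("top",[*ax,.2687]))
print(get_state()["time"])
E
```

```text
['Unreachable', 'get_state', 'place_of', 'read_camera', 'sign_off', 'tip_extent', 'trace'] 0.017
axis mid ring px [316.7796 146.3821] [268.0842 196.3433]
2.0
```

View pics/s2.png

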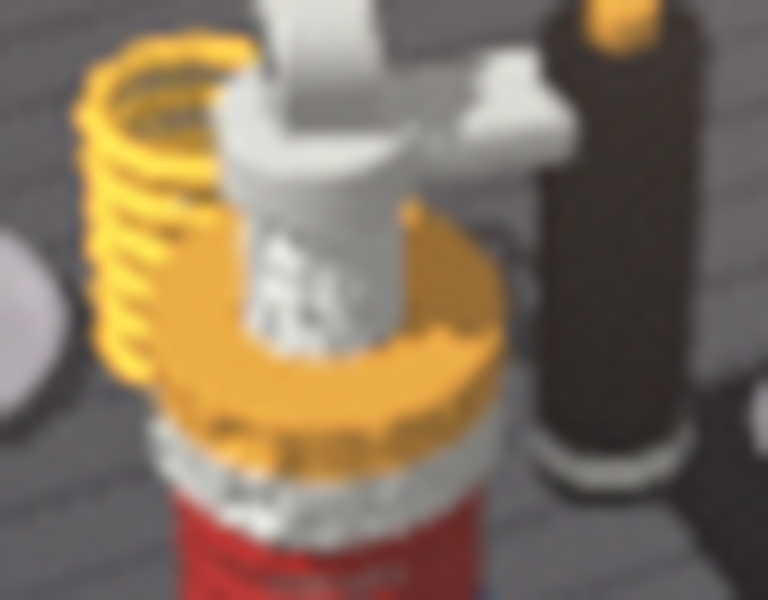

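View pics/t2.png

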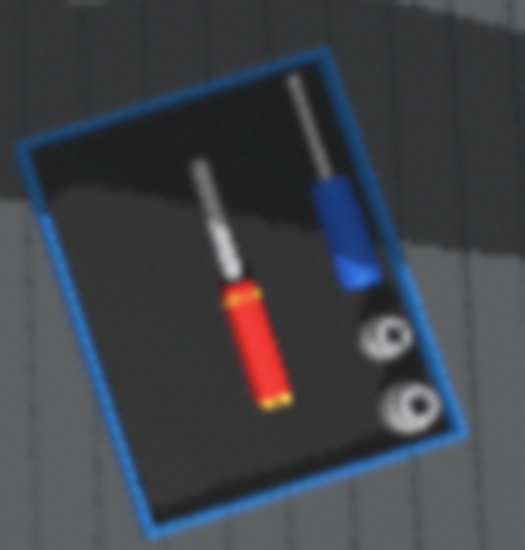

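```bash
python3 - <<'E'
from h import *
snap("side");a=np.load("side_avg.npy").astype(np.float32)
ax=np.array([.583,.103])
az=np.radians(np.arange(180,361,0.5)); 
zs=np.arange(.285,.230,-.0005)
mx=np.zeros((len(zs),len(az)),np.float32);my=mx.copy()
for i,z in enumerate(zs):
    for j,t in enumerate(az):
        p=proj("side",[ax[0]+.048*np.cos(t),ax[1]+.048*np.sin(t),z]); mx[i,j],my[i,j]=p
u=cv2.remap(a[:,:,::-1].copy(),mx,my,cv2.INTER_CUBIC)
u=np.clip(u*1.2,0,255).astype(np.uint8)
u=cv2.resize(u,(724,440))
for d in range(180,361,20): cv2.putText(u,str(d),((d-180)*4,12),0,.4,(255,255,255),1)
cv2.imwrite("pics/unw.png",u)
E
```

```text
(no output)
```

View pics/unw.png

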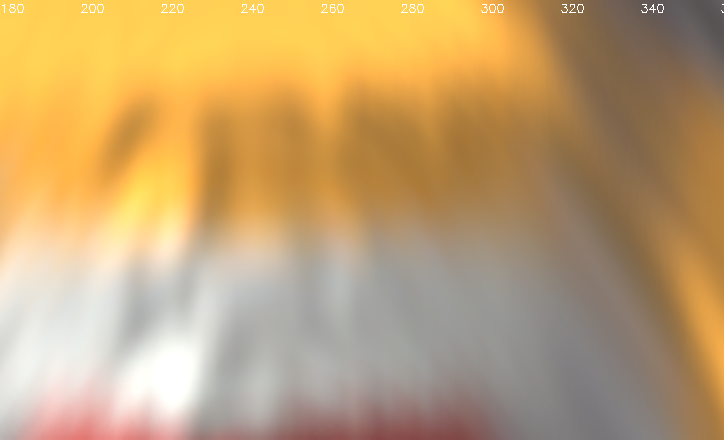

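```bash
python3 - <<'E'
from h import *
from scipy.optimize import least_squares
np.set_printoptions(precision=4,suppress=True)
t=np.linspace(0,2*np.pi,360)
def hullmask(n,x,y,z,zo=.01,r=.048,extra=None):
    P=[proj(n,[x+r*np.cos(a),y+r*np.sin(a),z+s*zo]) for a in t[::4] for s in(1,-1)]
    return cv2.convexHull(np.array(P,np.float32))[:,0]
for n in("side","top"):
    snap(n)
    m=trace("lock_ring",n)
    print(n,[(round(q["p"],2),q["pixels"].sum(),np.round(q["location"],1)) for q in m])
    np.save(n+"_m.npy",m[0]["pixels"])
    # outer contour points of the convex hull of mask
    hsv=cv2.cvtColor(C[n]["color"],cv2.COLOR_RGB2HSV)
    q=m[0]["pixels"].astype(np.uint8)
    pts=cv2.convexHull(cv2.findNonZero(q))[:,0].astype(np.float32)
    print(pts.min(0),pts.max(0))
    def f(v):
        h=hullmask(n,v[0],v[1],.2687)
        return [cv2.pointPolygonTest(h.reshape(-1,1,2),(float(p[0]),float(p[1])),True)-.3 for p in pts]
    s=least_squares(f,[.583,.103],loss="soft_l1",diff_step=1e-3); print(s.x,np.round(np.abs(s.fun).mean(),2))
    print(np.round(s.fun,1))
E
```

```text
side []Traceback (most recent call last):
  File "<stdin>", line 12, in <module>
IndexError: list index out of range
```

```bash
python3 - <<'E'
from h import *
from scipy.optimize import least_squares
np.set_printoptions(precision=4,suppress=True)
t=np.linspace(0,2*np.pi,120)
def hull(n,x,y,z=.2687,zo=.01,r=.048):
    return cv2.convexHull(np.array([proj(n,[x+r*np.cos(a),y+r*np.sin(a),z+s*zo]) for a in t for s in(1,-1)],np.float32))
for n in("side","top"):
    snap(n); a=np.load(n+"_avg.npy"); S=4
    im=cv2.resize(a.astype(np.float32),None,fx=S,fy=S,interpolation=cv2.INTER_CUBIC)
    # saturation-ish: (R-B)/R
    sat=(im[...,0]-im[...,2])/(im[...,0]+1); g=im[...,1]/(im[...,0]+1)
    m=((sat>.45)&(g>.5)&(im[...,0]>70)).astype(np.uint8)
    c=proj(n,[.583,.103,.2687]); yy,xx=np.mgrid[0:400*S,0:640*S]; X=(xx+.5)/S-.5;Y=(yy+.5)/S-.5
    roi=(np.hypot(X-c[0],Y-c[1])<24)
    if n=="side": roi&=~((X<304)&(Y<147))
    if n=="top": roi&=Y>170
    m&=roi.astype(np.uint8)
    k,l,st,_=cv2.connectedComponentsWithStats(m); i=1+np.argmax(st[1:,4]); m=(l==i).astype(np.uint8)
    pts=cv2.convexHull(cv2.findNonZero(m))[:,0].astype(float); pts=(pts+.5)/S-.5
    if n=="side": pts=pts[(pts[:,1]>146)]
    vis=im[int(c[1]-30)*S:int(c[1]+30)*S,int(c[0]-30)*S:int(c[0]+30)*S,::-1].copy(); mm=m[int(c[1]-30)*S:int(c[1]+30)*S,int(c[0]-30)*S:int(c[0]+30)*S]
    vis=np.clip(vis,0,255).astype(np.uint8); cs,_=cv2.findContours(mm,0,2); cv2.drawContours(vis,cs,-1,(255,0,255),1)
    def f(v):
        h=hull(n,v[0],v[1]); return [cv2.pointPolygonTest(h,(float(p[0]),float(p[1])),True) for p in pts]
    s=least_squares(f,[.583,.103],loss="soft_l1",f_scale=.3,diff_step=1e-3); print(n,s.x,np.round(s.fun,1))
    h=hull(n,*s.x)[:,0]; o=np.array([int(c[0]-30),int(c[1]-30)])
    cv2.polylines(vis,[np.round((h-o+.5)*S-.5).astype(np.int32)],True,(0,255,0),1)
    cv2.imwrite(f"pics/fit_{n}.png",cv2.resize(vis,None,fx=2,fy=2))
E
```

```text
side [0.5806 0.102 ] [-0.5 -0.1 -0.1 -0.1 -0.1 -0.2 -0.  -0.1 -0.1 -0.1 -0.   0.2  0.1  0.1
  0.2  0.3  0.3 -1.8 -3.8 -4.2 -4.1]
top [0.586  0.1004] [-0.1 -0.3 -0.3 -0.4 -0.3 -0.1  0.4  0.3  0.3  0.1  0.1  0.   0.   0.
  0.1  0.4  0.3  0.5  0.3  0.  -0.1 -0.1 -0.2 -0.1 -0.1 -0.1 -0.  -0.
 -0.   0.   0.1  0.1  0.3  0.4  0.3  0.2  0.2  0.2  0.2  0.1  0.   0.
 -0.  -0. ]
```

View pics/fit_side.png

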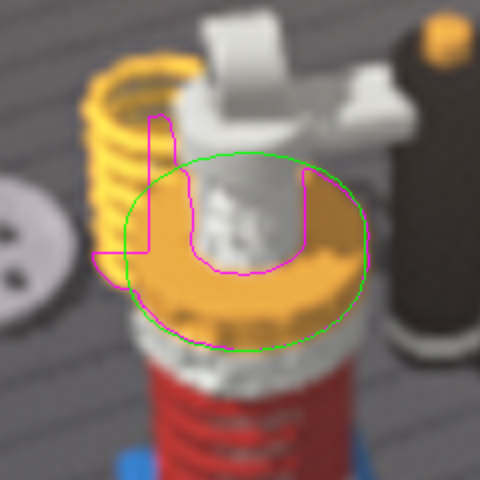

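View pics/fit_top.png

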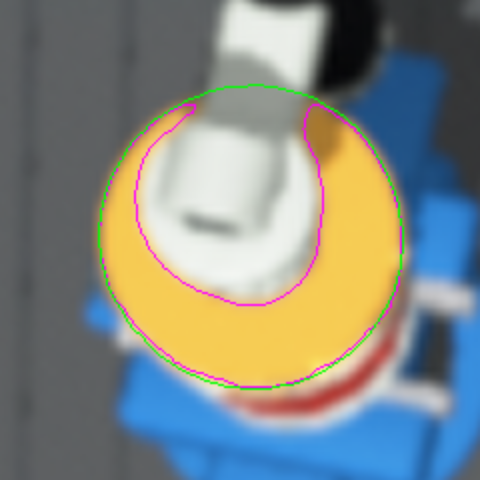

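```bash
python3 - <<'E'
from h import *
np.set_printoptions(precision=4,suppress=True)
for n in("side","top"):
    snap(n); a=np.load(n+"_avg.npy"); c=proj(n,[.469,-.324,.016])
    yy,xx=np.mgrid[0:400,0:640]
    red=(a[...,0]>120)&(a[...,1]<.6*a[...,0])&(a[...,2]<.6*a[...,0])&(np.hypot(xx-c[0],yy-c[1])<25)
    W=np.array([onz(n,(x,y),.022)[:2] for y,x in zip(*np.nonzero(red))])
    u,s,v=np.linalg.svd(W-W.mean(0)); d=v[0]*np.sign(v[0][0]); t=(W-W.mean(0))@d
    print(n,red.sum(),W.mean(0),(W.mean(0)+d*(t.max()+t.min())/2),"len",np.ptp(t),"ang",np.degrees(np.arctan2(d[1],d[0])))
    for k,z in(("bar_grip",.016),("bar_tip",.016),("seat_mark",.257),("lock_hole",.2687)):
        print(k,[(np.round(q["location"],1),round(q["p"],2),onz(n,q["location"],z)[:2]) for q in place_of(k,n)[:3]])
E
```

```text
side 182 [ 0.4705 -0.3207] [ 0.472  -0.3203] len 0.07633819132915715 ang 16.718192558971047
bar_grip [(array([343.8, 308.4]), 0.57, array([ 0.4696, -0.3234]))]
bar_tip [(array([372.5, 281.4]), 0.82, array([ 0.591 , -0.2831])), (array([345. , 341.6]), 0.31, array([ 0.4278, -0.4118]))]
seat_mark []
lock_hole [(array([331.9, 145.9]), 0.79, array([0.6278, 0.0838]))]
top 183 [ 0.4751 -0.3191] [ 0.4761 -0.3189] len 0.07543952409994023 ang 14.974948065083835
bar_grip [(array([412.2, 245.1]), 0.68, array([ 0.4684, -0.3248]))]
bar_tip [(array([397.6, 207.4]), 0.78, array([ 0.5889, -0.2838])), (array([407. , 231.6]), 0.53, array([ 0.5112, -0.3103]))]
seat_mark [(array([276.7, 211. ]), 0.39, array([0.5461, 0.0816])), (array([423.7, 212.1]), 0.35, array([ 0.5393, -0.3013]))]
lock_hole [(array([276.1, 180.2]), 0.69, array([0.6255, 0.0824])), (array([413.1, 244.2]), 0.25, array([ 0.4554, -0.2668]))]
```

```bash
python3 - <<'E'
from h import *
snap("side");a=np.load("side_avg.npy").astype(np.float32)
def unw(ax,zc,lo=170,hi=350):
    az=np.radians(np.arange(lo,hi,0.5)); zs=np.arange(zc+.012,zc-.033,-.0005)
    m=np.array([[proj("side",[ax[0]+.048*np.cos(t),ax[1]+.048*np.sin(t),z]) for t in az] for z in zs],np.float32)
    u=cv2.remap(a[:,:,::-1].copy(),m[...,0].copy(),m[...,1].copy(),cv2.INTER_CUBIC)
    u=cv2.resize(np.clip(u*1.2,0,255).astype(np.uint8),(720,360))
    for d in range(lo,hi,10): cv2.putText(u,str(d),((d-lo)*4,10),0,.3,(255,255,255),1); cv2.line(u,((d-lo)*4,12),((d-lo)*4,18),(255,255,255),1)
    cv2.line(u,(0,16),(720,16),(0,0,255),1);cv2.line(u,(0,176),(720,176),(0,0,255),1)
    return u
cv2.imwrite("pics/unw2.png",unw((.5806,.102),.2687))
S=24
im=cv2.resize(a[140:170,300:334,::-1],None,fx=S,fy=S,interpolation=cv2.INTER_CUBIC); im=np.clip((im-60)*1.4,0,255).astype(np.uint8)
for d in range(180,351,15):
    for z in(.2587,.2787):
        p=proj("side",[.5806+.048*np.cos(np.radians(d)),.102+.048*np.sin(np.radians(d)),z]); q=((p-[300,140]+.5)*S).astype(int); cv2.circle(im,tuple(int(v) for v in q),2,(0,255,0),-1)
    cv2.putText(im,str(d),(int(q[0]),int(q[1])+14),0,.4,(0,0,0),1)
cv2.imwrite("pics/z.png",cv2.resize(im,None,fx=.95,fy=.8))
E
```

```text
(no output)
```

View pics/unw2.png

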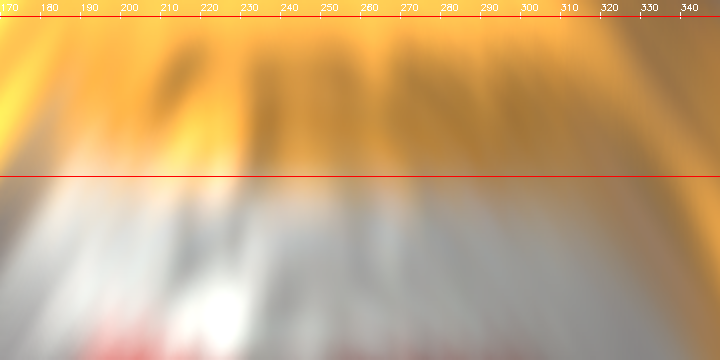

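View pics/z.png

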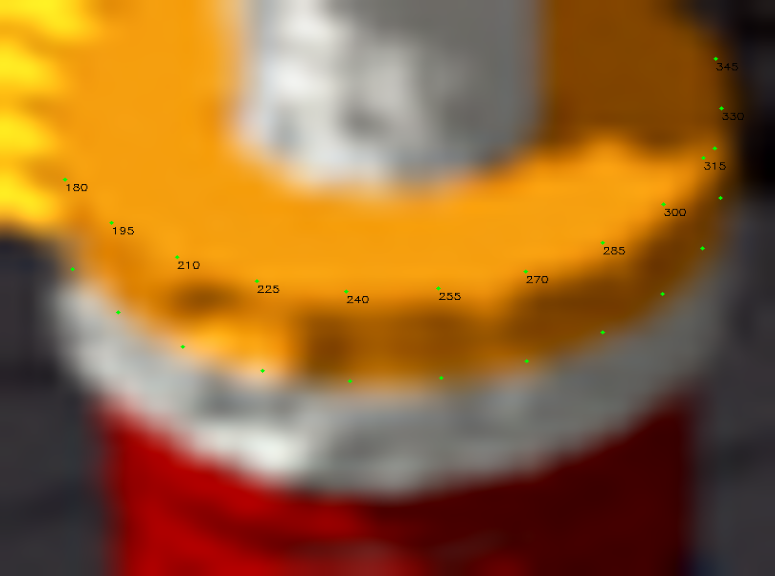

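```bash
python3 -m crank '[[-1,3.81,-2.51,0,0,0,0],[-1,3.81,-2.51,0,0,0,0],[-1,3.81,-2.51,0,0,0,0],[-1,3.81,-2.51,0,0,0,0],[-1,3.81,-2.51,0,0,0,0]]' 60; python3 -m crank '[[-1,3.81,-2.51,0,0,0,0],[-1,3.81,-2.51,0,0,0,0],[-1,3.81,-2.51,0,0,0,0],[-1,3.81,-2.51,0,0,0,0],[-1,3.81,-2.51,0,0,0,0]]'
```

```text
time: 3.3
eef_pos: [0.3146, -0.4884, 0.2485]
tcp_rot: [0.993, 0.117, 0.0, 0.0]
contact_force: [0.8, -0.6, 0.2]
opening: 1.001
time: 3.8
eef_pos: [0.4706, -0.3217, 0.2487]
tcp_rot: [0.993, 0.118, 0.0, 0.0]
contact_force: [0.1, -0.7, -1.2]
opening: 0.998
```

```bash
cat >> h.py <<'E'
def tcp():
    s=get_state(); p=np.array(s["eef_pos"]); r=R.from_quat(s["tcp_rot"]); return p,r,s
def info():
    p,r,s=tcp(); m=r.as_matrix(); print("t %.2f"%s["time"],"p",np.round(p,4),"psi %.2f"%np.degrees(np.arctan2(m[1,0],m[0,0])),"zax",np.round(m[:,2],3),"F",np.round(s["contact_force"],1),"M",np.round(s["wrist_torque"],2),"open %.3f"%s["opening"],"q",np.round(s["qpos"],2))
E
python3 -c "
from h import *
info()"
```

```text
t 3.80 p [ 0.4706 -0.3217  0.2487] psi 13.51 zax [ 0.001 -0.001 -1.   ] F [ 0.1 -0.7 -1.2] M [0.   0.03 0.02] open 0.998 q [-0.78  0.06  1.84 -0.    1.25  0.56]
```

```bash
for i in 1; do python3 -m crank '[[-1,0,0,0.5,0,0,-8.55],[-1,0,0,0.5,0,0,-8.55],[-1,0,0,0.5,0,0,-8.55],[-1,0,0,0.5,0,0,-8.55],[-1,0,0,0.5,0,0,-8.55]]'; done; python3 -m crank '[[-1,0,0,0.5,0,0,-8.55],[-1,0,0,0.5,0,0,-8.55],[-1,0,0,0.5,0,0,-8.55],[-1,0,0,0.5,0,0,-8.55],[-1,0,0,0.5,0,0,-8.55]]'; python3 -m crank '[[-1,0,0,0.5,0,0,-8.55],[-1,0,0,0.5,0,0,-8.55],[-1,0,0,0.5,0,0,-8.55],[-1,0,0,0.5,0,0,-8.55],[-1,0,0,0.5,0,0,-8.55]]';python3 -m crank '[[-1,0,0,0.5,0,0,-8.55],[-1,0,0,0.5,0,0,-8.55],[-1,0,0,0.5,0,0,-8.55],[-1,0,0,0.5,0,0,-8.55],[-1,0,0,0.5,0,0,-8.55]]'; python3 - <<'E'
from h import *
info()
E
```

```text
time: 4.3
eef_pos: [0.4696, -0.3231, 0.2232]
tcp_rot: [0.88, 0.474, 0.0, 0.0]
contact_force: [-0.2, -0.2, -0.9]
opening: 0.996
time: 4.8
eef_pos: [0.4696, -0.3233, 0.1983]
tcp_rot: [0.647, 0.762, -0.0, 0.0]
contact_force: [0.4, -0.1, 0.1]
opening: 1.0
time: 5.3
eef_pos: [0.4696, -0.3233, 0.1733]
tcp_rot: [0.325, 0.946, -0.0, 0.0]
contact_force: [0.3, 0.6, 0.5]
opening: 1.0
time: 5.8
eef_pos: [0.4696, -0.3233, 0.1483]
tcp_rot: [-0.042, 0.999, -0.0, 0.0]
contact_force: [0.8, -1.1, 0.3]
opening: 1.002
t 5.80 p [ 0.4696 -0.3233  0.1483] psi -175.14 zax [ 0. -0. -1.] F [ 0.8 -1.1  0.3] M [ 0.02 -0.05 -0.02] open 1.002 q [-0.78  0.16  1.92 -0.    1.06 -2.44]
```

```bash
python3 -m crank '[[-1,0,0,2,0,0,-5.8],[-1,0,0,2,0,0,-5.8],[-1,-0.31,0.2,2,0,0,0],[-1,0,0,2,0,0,0],[-1,0,0,0,0,0,0]]'; python3 - <<'E'
from h import *
info()
snap("side");snap("top")
crop("side","pics/a1.png",290,250,130,110,5);crop("top","pics/a2.png",360,175,105,110,5)
E
```

```text
time: 6.3
eef_pos: [0.4703, -0.3188, 0.0653]
tcp_rot: [-0.14, 0.99, 0.003, -0.002]
contact_force: [0.6, 1.4, -0.5]
opening: 1.002
t 6.30 p [ 0.4703 -0.3188  0.0653] psi -163.89 zax [-0.005  0.004 -1.   ] F [ 0.6  1.4 -0.5] M [ 0.01 -0.01 -0.01] open 1.002 q [-0.77  0.28  1.95 -0.    0.91 -2.63]
```

View pics/a1.png

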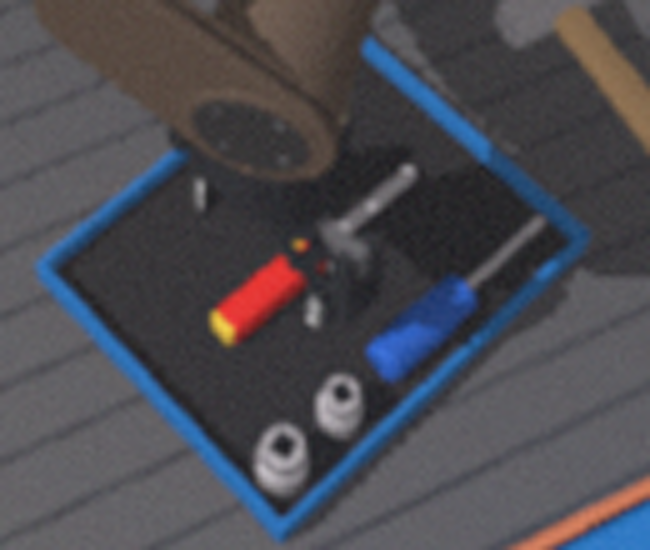

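View pics/a2.png

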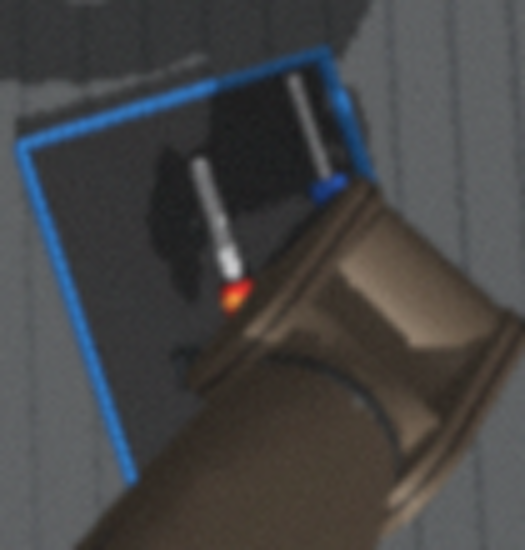

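```bash
python3 - <<'E'
from h import *
snap("side"); print(onz("side",(341.5,300.5),.06))
E
python3 -m crank '[[-0.2,-0.12,-0.2,1,0,0,0],[-0.2,0,0,0,0,0,0],[-0.2,0,0,0,0,0,0],[-0.2,0,0,0,0,0,0]]'; python3 -c "
from h import *
info()
snap('side');crop('side','pics/a3.png',310,270,90,70,8)"
```

```text
[ 0.464154   -0.31651257  0.06      ]
time: 6.85
eef_pos: [0.4738, -0.3222, 0.0586]
tcp_rot: [-0.14, 0.99, -0.0, 0.0]
contact_force: [0.7, 1.0, -0.2]
opening: 0.602
t 6.85 p [ 0.4738 -0.3222  0.0586] psi -163.89 zax [ 0. -0. -1.] F [ 0.7  1.  -0.2] M [-0.   -0.01  0.04] open 0.602 q [-0.77  0.3   1.95  0.    0.9  -2.63]
```

View pics/a3.png

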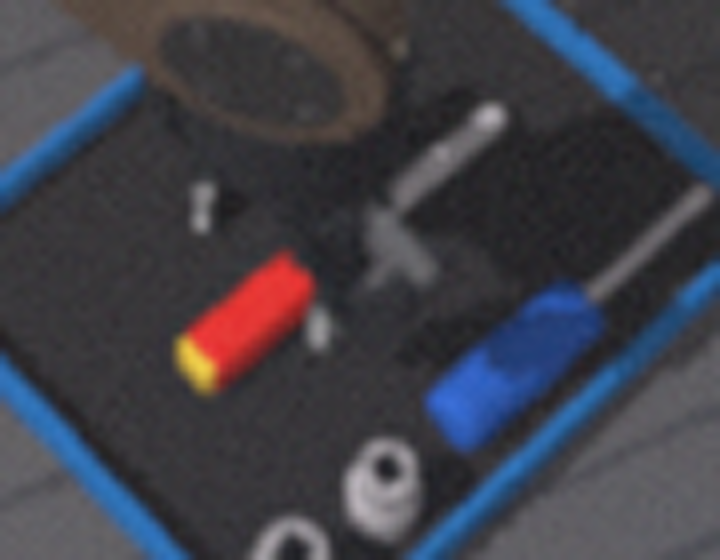

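```bash
python3 -m crank '[[-0.2,0.18,0,1.7,0,0,0],[-0.2,0,0,1.7,0,0,0],[-0.2,0,0,0,0,0,0]]'; python3 -c "
from h import *
info()
snap('side');crop('side','pics/a4.png',310,270,90,70,8)"
```

```text
time: 7.2
eef_pos: [0.4705, -0.3212, 0.0222]
tcp_rot: [-0.14, 0.99, 0.002, -0.001]
contact_force: [-0.0, 1.1, 0.5]
opening: 0.602
t 7.20 p [ 0.4705 -0.3212  0.0222] psi -163.89 zax [-0.003  0.003 -1.   ] F [-0.   1.1  0.5] M [-0.02  0.05 -0.04] open 0.602 q [-0.78  0.35  1.96  0.    0.83 -2.63]
```

View pics/a4.png

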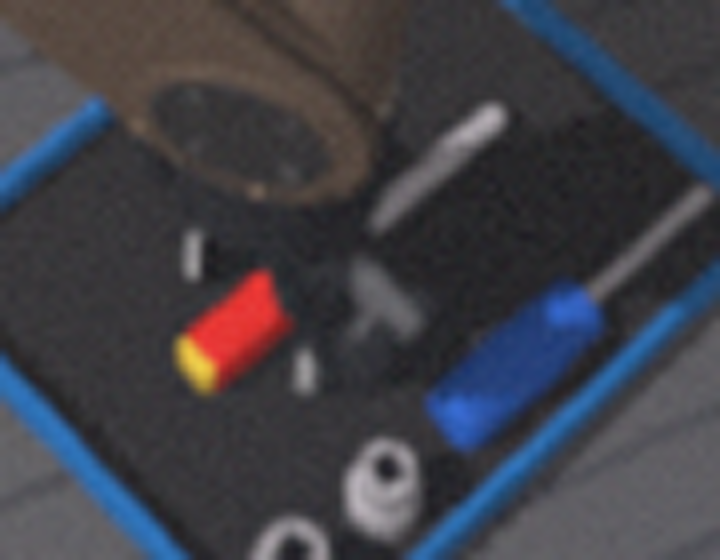

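```bash
python3 -m crank '[[0.3,0,0,0,0,0,0],[1,0,0,0,0,0,0],[1,0,0,0,0,0,0],[1,0,0,0,0,0,0],[1,0,0,0,0,0,0]]' 60; python3 -c "
from h import *
info()"; python3 -m crank '[[1,0,0,0,0,0,0],[1,0,0,0,0,0,0]]'; python3 -c "
from h import *
info()"
```

```text
time: 7.75
eef_pos: [0.4728, -0.3233, 0.0257]
tcp_rot: [-0.14, 0.99, -0.001, 0.001]
contact_force: [-0.6, -0.1, 4.8]
opening: 0.221
t 7.75 p [ 0.4728 -0.3233  0.0257] psi -163.89 zax [ 0.002 -0.002 -1.   ] F [-0.6 -0.1  4.8] M [ 0.11  0.07 -0.01] open 0.221 q [-0.78  0.35  1.95  0.    0.84 -2.63]
time: 7.95
eef_pos: [0.4727, -0.3233, 0.0258]
tcp_rot: [-0.14, 0.99, -0.001, 0.001]
contact_force: [-0.4, 0.6, 5.8]
opening: 0.217
t 7.95 p [ 0.4727 -0.3233  0.0258] psi -163.89 zax [ 0.002 -0.002 -1.   ] F [-0.4  0.6  5.8] M [0.07 0.12 0.03] open 0.217 q [-0.78  0.35  1.95  0.    0.84 -2.63]
```

```bash
python3 -m crank '[[1,0,0,-1,0,0,0],[1,0,0,-2.5,0,0,0],[1,0,0,-4,0,0,0],[1,0,0,-4,0,0,0],[1,0,0,0,0,0,0]]'; python3 -m crank '[[1,0,0,0,0,0,0],[1,0,0,0,0,0,0]]'; python3 - <<'E'
from h import *
info()
np.set_printoptions(precision=4,suppress=True)
snap("side","pics/b1.png");snap("top","pics/b2.png")
p=tcp()[0]
for n in("side","top"):
    for k in("bar_tip","bar_grip"):
        print(n,k,[(np.round(q["location"],1),round(q["p"],2),onz(n,q["location"],p[2]-.0095)) for q in place_of(k,n)[:3]])
e=p+[.12*np.cos(np.radians(16.1)),.12*np.sin(np.radians(16.1)),-.0095]; print(e,proj("side",e),proj("top",e))
E
```

```text
time: 8.45
eef_pos: [0.4748, -0.3252, 0.1463]
tcp_rot: [-0.14, 0.99, -0.005, 0.004]
contact_force: [0.3, -1.2, -0.6]
opening: 0.219
time: 8.65
eef_pos: [0.4707, -0.3214, 0.1373]
tcp_rot: [-0.14, 0.99, 0.002, -0.001]
contact_force: [0.0, 0.5, -0.4]
opening: 0.217
t 8.65 p [ 0.4707 -0.3214  0.1373] psi -163.89 zax [-0.003  0.003 -1.   ] F [ 0.   0.5 -0.4] M [-0.03  0.08 -0.02] open 0.217 q [-0.78  0.18  1.92 -0.    1.05 -2.63]
side bar_tip [(array([377.2, 265.1]), 0.66, array([ 0.5903, -0.2916,  0.1273]))]
side bar_grip [(array([340.9, 290.8]), 0.6, array([ 0.4593, -0.3184,  0.1273])), (array([398.2, 226.4]), 0.36, array([ 0.7197, -0.2006,  0.1273]))]
top bar_tip [(array([404.7, 200.6]), 0.62, array([ 0.592 , -0.2824,  0.1273]))]
top bar_grip [(array([418.1, 240.6]), 0.4, array([ 0.4745, -0.3159,  0.1273])), (array([193. , 184.3]), 0.31, array([0.647 , 0.3388, 0.1273]))]
[ 0.586  -0.2881  0.1273] [375.3094 264.7103] [406.737  202.5869]
```

View pics/b1.png

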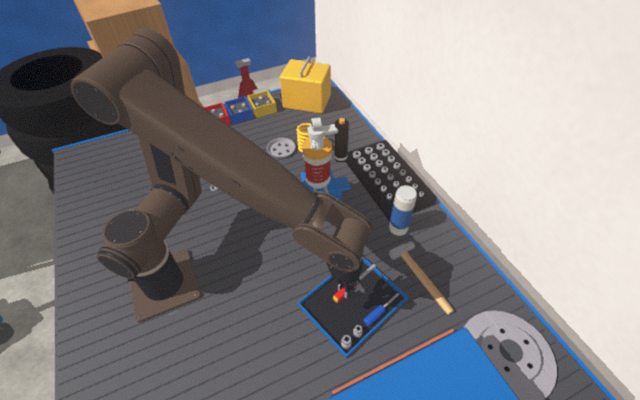

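View pics/b2.png

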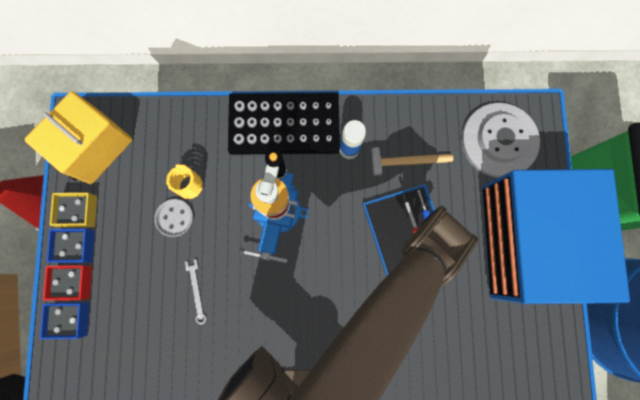

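```bash
python3 -m crank '[[1,-0.69,2,-1.76,0,0,0],[1,-0.69,3.87,-1.76,0,0,0],[1,-0.69,3.87,-1.76,0,0,0],[1,-0.69,3.87,-1.76,0,0,0],[1,-0.69,3.87,-1.76,0,0,0]]'; python3 -m crank '[[1,-0.69,3.87,-1.76,0,0,0],[1,-0.69,3.87,-1.76,0,0,0],[1,-0.69,3.87,-1.76,0,0,0],[1,0,1.87,0,0,0,0],[1,0,0,0,0,0,0]]'; python3 -m crank '[[1,0,0,0,0,0,-7],[1,0,0,0,0,0,-7],[1,0,0,0,0,0,-6.5],[1,0,0,0,0,0,0],[1,0,0,0,0,0,0]]';python3 - <<'E'
from h import *
info()
np.set_printoptions(precision=4,suppress=True)
snap("side","pics/b3.png");snap("top","pics/b4.png")
p=tcp()[0]
for n in("side","top"):
    for k in("bar_tip","lock_hole"):
        print(n,k,[(np.round(q["location"],1),round(q["p"],2),onz(n,q["location"],p[2]-.0095)) for q in place_of(k,n)[:3]])
e=p+[.124*np.cos(np.radians(36.6)),.124*np.sin(np.radians(36.6)),-.0095]; print(e,proj("side",e),proj("top",e))
crop("side","pics/b5.png",280,120,80,60,10)
crop("top","pics/b6.png",230,160,80,60,10)
E
```

```text
time: 9.45
eef_pos: [0.4561, -0.1436, 0.2276]
tcp_rot: [-0.14, 0.99, 0.0, -0.0]
contact_force: [0.6, 0.3, -1.4]
opening: 0.216
time: 9.95
eef_pos: [0.4387, -0.0078, 0.2807]
tcp_rot: [-0.142, 0.99, 0.0, 0.001]
contact_force: [-0.2, -0.1, -1.6]
opening: 0.213
time: 10.45
eef_pos: [0.439, -0.0104, 0.2795]
tcp_rot: [-0.312, 0.95, 0.0, -0.001]
contact_force: [0.2, -0.3, -2.0]
opening: 0.215
t 10.45 p [ 0.439  -0.0104  0.2795] psi -143.58 zax [-0.001 -0.    -1.   ] F [ 0.2 -0.3 -2. ] M [-0.05  0.06 -0.01] open 0.215 q [-0.26 -0.28  2.09 -0.    1.34 -2.46]
side bar_tip [(array([309.6, 159.2]), 0.64, array([0.5374, 0.057 , 0.2703]))]
side lock_hole [(array([334.7, 147.1]), 0.76, array([0.6325, 0.0731, 0.2703]))]
top bar_tip [(array([440.1, 254.8]), 0.61, array([ 0.4277, -0.3337,  0.2703])), (array([280.9, 214. ]), 0.54, array([0.5363, 0.0697, 0.2703]))]
top lock_hole [(array([277.1, 178.4]), 0.7, array([0.6299, 0.0797, 0.2703]))]
[0.5386 0.0637 0.2703] [309.0877 157.7401] [283.2183 213.0951]
```

View pics/b5.png

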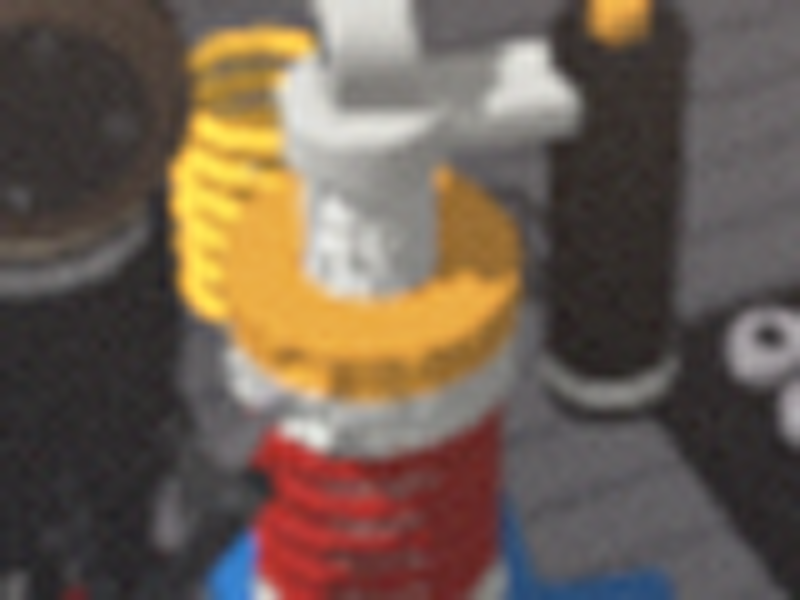

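View pics/b6.png

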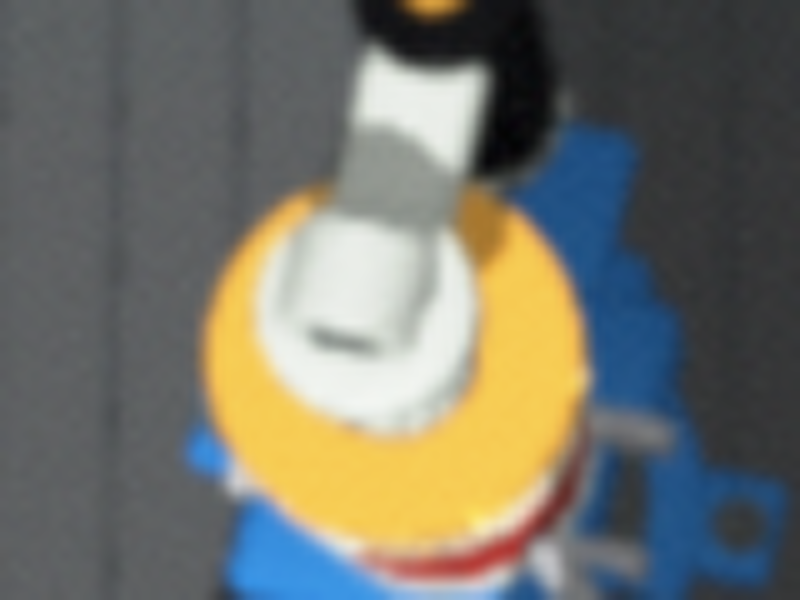

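View pics/b3.png

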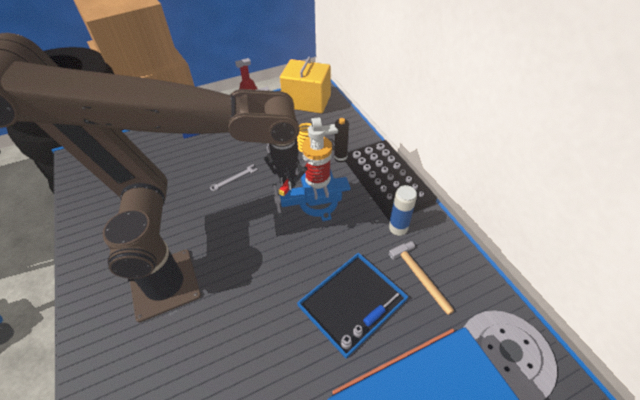

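View pics/b4.png

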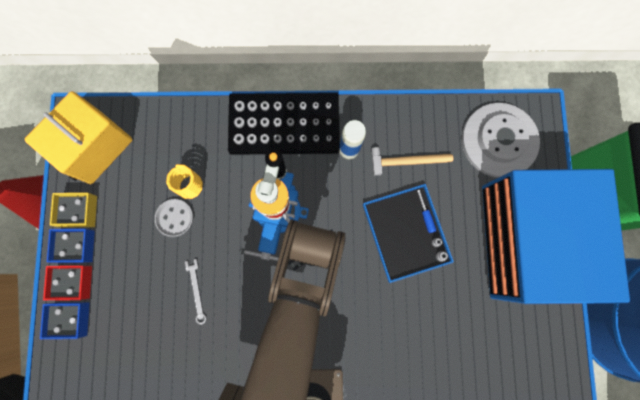

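```bash
python3 - <<'E'
from h import *
for n in("side","top"):
    a=np.mean([snap(n)["color"].astype(float) for _ in range(4)],0); C[n]["color"]=a.astype(np.uint8)
def up(n,fn,x0,y0,w,h,s):
    im=C[n]["color"][y0:y0+h,x0:x0+w,::-1].astype(np.float32); im=cv2.resize(im,None,fx=s,fy=s,interpolation=cv2.INTER_CUBIC); im=255*(np.clip(im/255,0,1)**.6)
    cv2.imwrite(fn,im.astype(np.uint8))
up("side","pics/b7.png",265,130,75,75,8)
up("top","pics/b8.png",240,180,75,65,9)
E
```

```text
(no output)
```

View pics/b7.png

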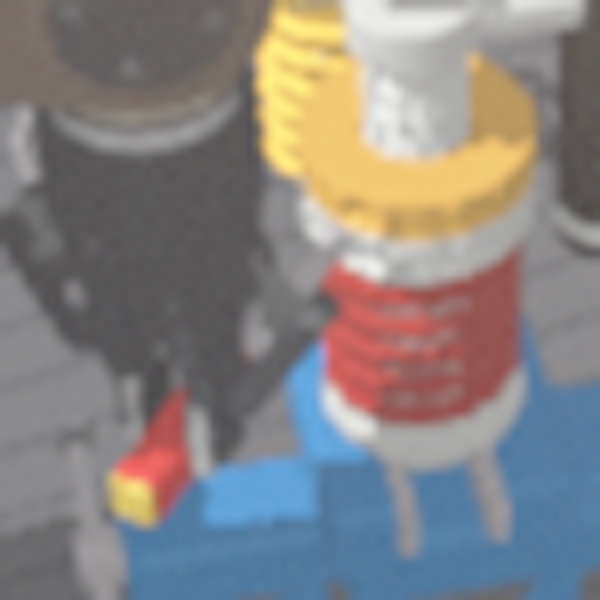

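View pics/b8.png

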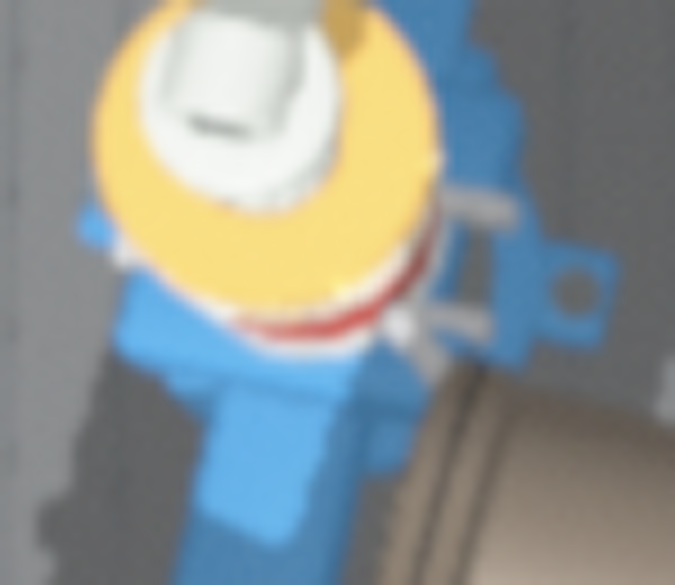

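```bash
python3 - <<'E'
from h import *
np.set_printoptions(precision=4,suppress=True)
snap("side");snap("top");p=tcp()[0];print(p)
for s,t in(((310.2,163.2),(284.3,216)),((309.6,159.2),(284.3,216)),((306,168),(284.3,216))): print(tri(s,t))
# handle butt end: side crop(130,495)/8
q=(265+130/8,130+500/8); print("butt",q,proj("side",p+[-.034*np.cos(.64),-.034*np.sin(.64),-.0095]))
hsv=C["side"]["color"].astype(int)
E
```

```text
[ 0.4391 -0.0098  0.2802]
(array([0.5371, 0.0615, 0.2482]), np.float64(0.006464491429340716))
(array([0.5348, 0.0602, 0.2676]), np.float64(0.007120533981257852))
(array([0.5318, 0.0649, 0.2285]), np.float64(0.009781814740001617))
butt (281.25, 192.5) [282.0495 191.0366]
```

```bash
python3 - <<'E'
from h import *
np.set_printoptions(precision=4,suppress=True)
snap("side");snap("top");p=tcp()[0];print(p)
for z in(.27,.265,.26,.25):
  for n,uv,ax in(("top",(284.3,216),(.586,.1004)),("side",(310.2,163.2),(.5806,.102)),("side",(309.6,159.2),(.5806,.102))):
    w=onz(n,uv,z)[:2]-ax; print(z,n,w*1000,"r %.1f az %.1f"%(np.hypot(*w)*1000,np.degrees(np.arctan2(w[1],w[0]))%360))
E
```

```text
[ 0.4391 -0.0098  0.2801]
0.27 top [-54.9278 -39.4422] r 67.6 az 215.7
0.27 side [-48.6932 -61.8212] r 78.7 az 231.8
0.27 side [-43.1301 -44.724 ] r 62.1 az 226.0
0.265 top [-54.2589 -39.1128] r 66.9 az 215.8
0.265 side [-46.754  -57.0398] r 73.8 az 230.7
0.265 side [-41.1571 -39.8384] r 57.3 az 224.1
0.26 top [-53.5901 -38.7834] r 66.2 az 215.9
0.26 side [-44.8149 -52.2583] r 68.8 az 229.4
0.26 side [-39.184  -34.9528] r 52.5 az 221.7
0.25 top [-52.2523 -38.1246] r 64.7 az 216.1
0.25 side [-40.9366 -42.6955] r 59.1 az 226.2
0.25 side [-35.2379 -25.1816] r 43.3 az 215.6
```

```bash
python3 - <<'E'
from h import *
snap("side");snap("top")
for n,(x0,y0,w,h) in(("side",(285,140,40,40)),("top",(265,195,40,40))):
    a=np.mean([snap(n)["color"].astype(float) for _ in range(6)],0); np.save(n+"_b.npy",a)
    b=np.load(n+"_avg.npy")
    S=10
    g=lambda v,gm:cv2.resize((255*np.clip(v[y0:y0+h,x0:x0+w,::-1]/255,0,1)**gm).astype(np.float32),None,fx=S,fy=S,interpolation=cv2.INTER_CUBIC)
    im=np.hstack([g(a,.5),g(b,.5)]); im=np.clip(im,0,255).astype(np.uint8)
    p=tcp()[0]
    for L in(.035,.07,.10,.12):
        e=proj(n,p+[L*np.cos(.637),L*np.sin(.637),-.0098]); cv2.circle(im,tuple(int(v) for v in (e-[x0,y0]+.5)*S),3,(0,255,0),-1)
    cv2.imwrite(f"pics/c_{n}.png",im)
E
```

```text
(no output)
```

View pics/c_side.png

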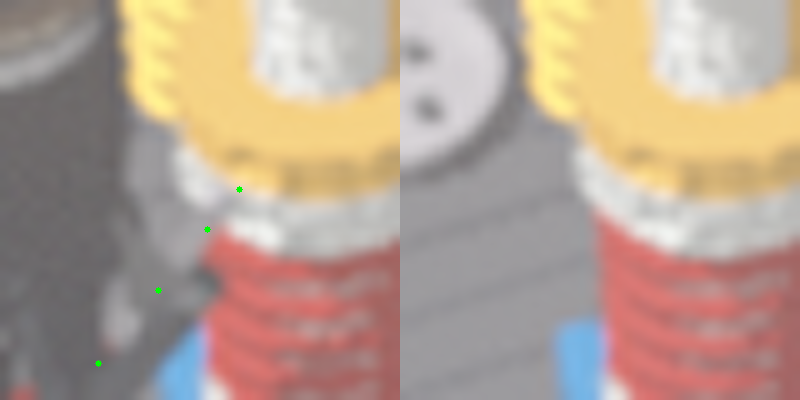

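View pics/c_top.png

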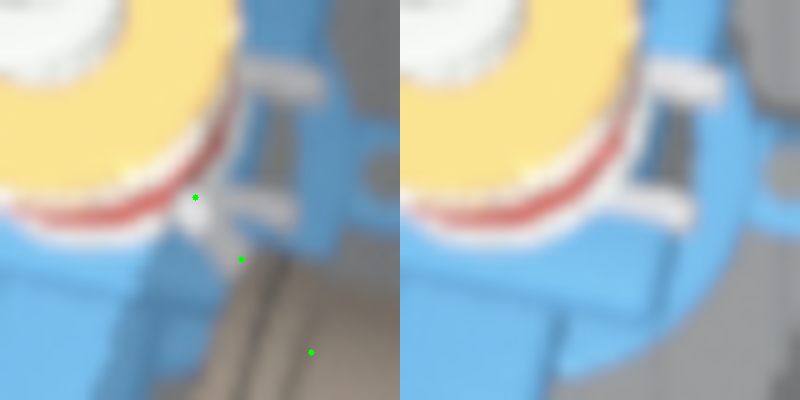

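```bash
python3 - <<'E'
from h import *
np.set_printoptions(precision=4,suppress=True)
snap("side");snap("top")
e=proj("side",[.5806,.102,.2687]); print(onz("side",e+[.5,-1.6],.2687))
e=proj("top",[.586,.1004,.2687]); print(onz("top",e+[.8,0.2],.2687), onz("top",e,.2687))
info()
E
```

```text
[0.5853 0.1083 0.2687]
[0.5855 0.0983 0.2687] [0.586  0.1004 0.2687]
t 12.15 p [ 0.4391 -0.0098  0.2801] psi -143.39 zax [-0.  0. -1.] F [-0.7 -0.5 -1.1] M [-0.03  0.1   0.04] open 0.217 q [-0.25 -0.29  2.09  0.    1.34 -2.46]
```

```bash
python3 -m crank '[[1,-0.4,0,0.12,0,0,0],[1,-0.4,0,0,0,0,0],[1,0,0,0,0,0,0]]' 80; python3 -m crank '[[1,-0.3,0,0,0,0,0],[1,-0.3,0,0,0,0,0],[1,0,0,0,0,0,0]]'; python3 -c "
from h import *
info()"
```

```text
time: 12.45
eef_pos: [0.4458, -0.0047, 0.2789]
tcp_rot: [-0.314, 0.949, 0.0, -0.0]
contact_force: [-0.4, -0.7, -2.0]
opening: 0.21
time: 12.75
eef_pos: [0.4506, -0.0012, 0.2789]
tcp_rot: [-0.314, 0.949, 0.0, 0.0]
contact_force: [0.5, 0.1, -0.6]
opening: 0.209
t 12.75 p [ 0.4506 -0.0012  0.2789] psi -143.37 zax [ 0.  0. -1.] F [ 0.5  0.1 -0.6] M [ 0.01  0.06 -0.02] open 0.209 q [-0.23 -0.25  2.07  0.    1.33 -2.44]
```

```bash
python3 -m crank '[[1,-0.3,0,0,0,0,0],[1,0,0,0,0,0,0]]';python3 -m crank '[[1,-0.3,0,0,0,0,0],[1,0,0,0,0,0,0]]'; python3 -c "
from h import *
info()"
```

```text
time: 12.95
eef_pos: [0.4529, 0.0005, 0.279]
tcp_rot: [-0.314, 0.949, 0.0, 0.0]
contact_force: [0.8, -0.9, -1.5]
opening: 0.207
time: 13.15
eef_pos: [0.4553, 0.0024, 0.2789]
tcp_rot: [-0.314, 0.949, 0.0, 0.0]
contact_force: [0.4, -1.1, -1.7]
opening: 0.211
t 13.15 p [0.4553 0.0024 0.2789] psi -143.38 zax [-0.  0. -1.] F [ 0.4 -1.1 -1.7] M [0.02 0.   0.02] open 0.211 q [-0.22 -0.24  2.06  0.    1.33 -2.43]
```

```bash
python3 -m crank '[[1,-0.4,0,0,0,0,0],[1,0,0,0,0,0,0]]';python3 -m crank '[[1,-0.3,0,0,0,0,0],[1,0,0,0,0,0,0]]'; python3 -c "
from h import *
info()
for n in('side','top'):
    a=np.mean([snap(n)['color'].astype(float) for _ in range(3)],0); C[n]['color']=a.astype(np.uint8)
crop('side','pics/d1.png',285,130,50,50,12);crop('top','pics/d2.png',255,180,60,50,12)"
```

```text
time: 13.35
eef_pos: [0.4586, 0.0048, 0.2789]
tcp_rot: [-0.314, 0.949, 0.0, 0.0]
contact_force: [0.2, -0.7, -1.0]
opening: 0.208
time: 13.55
eef_pos: [0.4609, 0.0066, 0.2789]
tcp_rot: [-0.314, 0.949, 0.0, 0.0]
contact_force: [-0.4, 1.4, -1.4]
opening: 0.21
t 13.55 p [0.4609 0.0066 0.2789] psi -143.37 zax [ 0.  0. -1.] F [-0.4  1.4 -1.4] M [0.09 0.08 0.03] open 0.210 q [-0.21 -0.23  2.05  0.    1.32 -2.42]
```

View pics/d1.png

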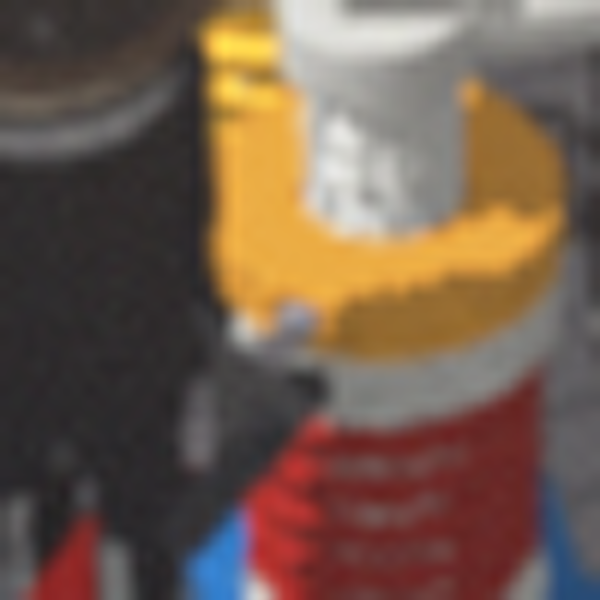

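View pics/d2.png

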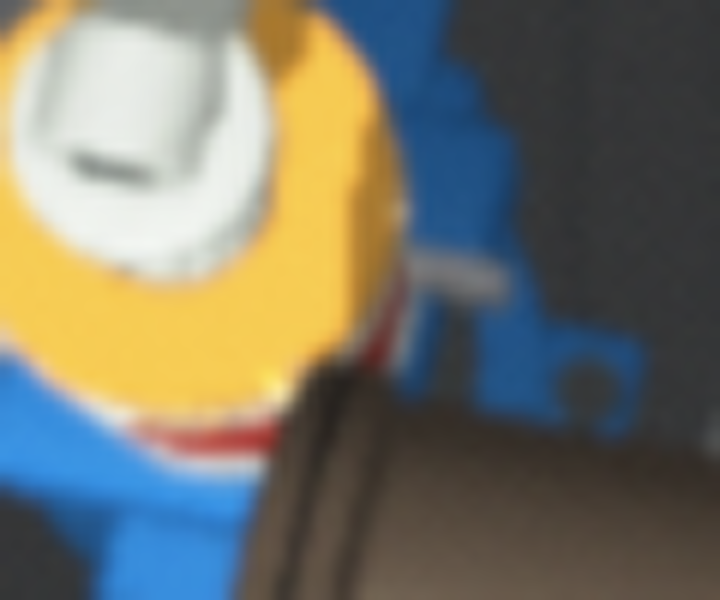

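```bash
python3 -m crank '[[1,-0.4,0,0,0,0,0],[1,0,0,0,0,0,0]]';python3 -m crank '[[1,-0.3,0,0,0,0,0],[1,-0.2,0,0,0,0,0],[1,0,0,0,0,0,0]]'; python3 -c "
from h import *
info()"
```

```text
time: 14.05
eef_pos: [0.4642, 0.0089, 0.2789]
tcp_rot: [-0.314, 0.949, 0.0, 0.0]
contact_force: [0.2, 0.8, -1.4]
opening: 0.209
time: 14.35
eef_pos: [0.4682, 0.0119, 0.2788]
tcp_rot: [-0.314, 0.949, 0.0, 0.0]
contact_force: [0.0, 1.3, -2.1]
opening: 0.209
t 14.35 p [0.4682 0.0119 0.2788] psi -143.37 zax [ 0.  0. -1.] F [ 0.   1.3 -2.1] M [0.15 0.11 0.15] open 0.209 q [-0.19 -0.21  2.03  0.    1.32 -2.4 ]
```

```bash
python3 -m crank '[[1,-0.2,0,0,0,0,0],[1,0,0,0,0,0,0]]';python3 -m crank '[[1,-0.2,0,0,0,0,0],[1,0,0,0,0,0,0]]'; python3 -c "
from h import *
info()"
```

```text
time: 14.55
eef_pos: [0.4692, 0.0127, 0.2788]
tcp_rot: [-0.314, 0.949, -0.0, -0.001]
contact_force: [-2.7, -0.5, -1.2]
opening: 0.209
time: 14.75
eef_pos: [0.4696, 0.0129, 0.2786]
tcp_rot: [-0.314, 0.949, -0.001, -0.003]
contact_force: [-8.8, -4.0, -0.1]
opening: 0.213
t 14.75 p [0.4696 0.0129 0.2786] psi -143.37 zax [-0.006 -0.004 -1.   ] F [-8.8 -4.  -0.1] M [-0.58  1.19  0.13] open 0.213 q [-0.19 -0.2   2.03 -0.    1.32 -2.4 ]
```

```bash
cat >> h.py <<'E'
AX=np.array([.585,.0995])
def lev():
    p,r,s=tcp(); m=r.as_matrix(); F=np.array(s["contact_force"]); d=p[:2]-AX
    al=np.degrees(np.arctan2(d[1],d[0]))%360; rr=np.hypot(*d); er=d/rr; et=np.array([er[1],-er[0]]) # clockwise tangent
    T=d[0]*F[1]-d[1]*F[0]+s["wrist_torque"][2]
    psi=np.degrees(np.arctan2(m[1,0],m[0,0]))%360
    print("t %.2f al %.1f psi %.1f r %.1f z %.1f | T %.2f Ft %.1f Fr %.1f Fz %.1f Mz %.2f tilt %s j6 %.2f j5 %.2f"%(s["time"],al,psi,rr*1000,p[2]*1000,T,F[:2]@et,F[:2]@er,F[2],s["wrist_torque"][2],np.round(m[:2,2],3),s["qpos"][5],s["qpos"][4]))
E
python3 -m crank '[[1,0.5,0,0,0,0,0],[1,0,1,0,0,0,5],[1,-0.03,1,0,0,0,5]]'; python3 -c "
from h import *
lev()"
```

```text
time: 15.05
eef_pos: [0.4564, 0.0281, 0.2791]
tcp_rot: [-0.228, 0.974, 0.0, 0.001]
contact_force: [-0.4, 2.0, -1.3]
opening: 0.211
t 15.05 al 209.0 psi 206.4 r 147.1 z 279.1 | T -0.14 Ft 1.9 Fr -0.6 Fz -1.3 Mz 0.15 tilt [0.002 0.001] j6 -2.19 j5 1.32
```

```bash
python3 -m crank '[[1,-0.03,1,0,0,0,4.5],[1,0,0,0,0,0,0]]'; python3 -c "
from h import *
lev()";  python3 -m crank '[[1,-0.03,1,0,0,0,4],[1,0,0,0,0,0,0]]'; python3 -c "
from h import *
lev()"; python3 -m crank '[[1,-0.03,1,0,0,0,4],[1,0,0,0,0,0,0]]'; python3 -c "
from h import *
lev()"
```

```text
time: 15.25
eef_pos: [0.4523, 0.037, 0.2793]
tcp_rot: [-0.192, 0.981, -0.001, 0.001]
contact_force: [0.6, -1.1, -2.3]
opening: 0.215
t 15.25 al 205.2 psi 202.1 r 146.7 z 279.3 | T 0.12 Ft -1.3 Fr -0.0 Fz -2.3 Mz -0.07 tilt [ 0.003 -0.001] j6 -2.10 j5 1.32
time: 15.45
eef_pos: [0.4492, 0.0449, 0.2794]
tcp_rot: [-0.157, 0.988, -0.002, 0.001]
contact_force: [0.5, -6.8, -1.6]
opening: 0.208
t 15.45 al 201.9 psi 198.1 r 146.4 z 279.4 | T 0.45 Ft -6.5 Fr 2.0 Fz -1.6 Mz -0.49 tilt [ 0.003 -0.004] j6 -2.01 j5 1.33
time: 15.65
eef_pos: [0.4462, 0.0536, 0.2794]
tcp_rot: [-0.123, 0.992, -0.003, 0.0]
contact_force: [-0.3, -9.2, -1.8]
opening: 0.208
t 15.65 al 198.3 psi 194.1 r 146.2 z 279.4 | T 0.72 Ft -8.6 Fr 3.1 Fz -1.8 Mz -0.55 tilt [ 0.001 -0.006] j6 -1.92 j5 1.33
```

```bash
python3 -m crank '[[1,-0.06,1.28,0,0,0,7],[1,-0.06,1.28,0,0,0,7],[1,0,0,0,0,0,0]]'; python3 -c "
from h import *
lev()";  python3 -m crank '[[1,-0.06,1.28,0,0,0,5],[1,-0.06,1.28,0,0,0,5],[1,-0.06,1.28,0,0,0,5],[1,0,0,0,0,0,0]]'; python3 -c "
from h import *
lev()"
```

```text
time: 15.95
eef_pos: [0.4402, 0.0822, 0.2787]
tcp_rot: [-0.004, 1.0, 0.001, -0.003]
contact_force: [-7.6, 0.2, 2.0]
opening: 0.211
t 15.95 al 186.8 psi 180.4 r 145.8 z 278.7 | T 0.49 Ft 1.1 Fr 7.5 Fz 2.0 Mz 0.65 tilt [-0.007  0.001] j6 -1.62 j5 1.33
time: 16.35
eef_pos: [0.4411, 0.1208, 0.278]
tcp_rot: [0.127, 0.992, -0.001, -0.011]
contact_force: [-24.0, 1.4, 7.2]
opening: 0.21
t 16.35 al 171.6 psi 165.4 r 145.4 z 278.0 | T 0.53 Ft -2.1 Fr 24.0 Fz 7.2 Mz 0.22 tilt [-0.021  0.002] j6 -1.27 j5 1.34
```

```bash
python3 -m crank '[[1,0.5,0,0,0,0,0],[1,0,0,0,0,0,0]]'; python3 -c "
from h import *
lev()";  python3 -m crank '[[1,0.4,0,0,0,0,0],[1,0,0,0,0,0,0]]'; python3 -c "
from h import *
lev()"
```

```text
time: 16.55
eef_pos: [0.4405, 0.1206, 0.2788]
tcp_rot: [0.127, 0.992, -0.0, -0.003]
contact_force: [-8.3, -0.7, 0.6]
opening: 0.214
t 16.55 al 171.7 psi 165.5 r 146.0 z 278.8 | T 0.68 Ft -1.9 Fr 8.1 Fz 0.6 Mz 0.40 tilt [-0.006 -0.   ] j6 -1.27 j5 1.33
time: 16.75
eef_pos: [0.4401, 0.1209, 0.2794]
tcp_rot: [0.128, 0.992, -0.0, 0.003]
contact_force: [4.5, -1.6, -3.3]
opening: 0.212
t 16.75 al 171.6 psi 165.3 r 146.5 z 279.4 | T 0.57 Ft -0.9 Fr -4.7 Fz -3.3 Mz 0.44 tilt [ 0.006 -0.001] j6 -1.27 j5 1.32
```

```bash
python3 -m crank '[[1,-0.04,1.28,0,0,0,3.5],[1,-0.04,1.28,0,0,0,4.5],[1,-0.04,1.28,0,0,0,5],[1,0,0,0,0,0,0]]'; python3 -c "
from h import *
lev()";  python3 -m crank '[[1,-0.04,1.28,0,0,0,5],[1,-0.04,1.28,0,0,0,5],[1,-0.04,1.28,0,0,0,5],[1,0,0,0,0,0,0]]'; python3 -c "
from h import *
lev()"
```

```text
time: 17.15
eef_pos: [0.4502, 0.1567, 0.2785]
tcp_rot: [0.242, 0.97, -0.003, -0.004]
contact_force: [-10.0, -5.7, 2.0]
opening: 0.215
t 17.15 al 157.0 psi 152.0 r 146.4 z 278.5 | T 0.69 Ft -9.1 Fr 7.0 Fz 2.0 Mz -0.64 tilt [-0.008 -0.003] j6 -0.96 j5 1.32
time: 17.55
eef_pos: [0.47, 0.1898, 0.2781]
tcp_rot: [0.367, 0.93, -0.002, -0.007]
contact_force: [-16.1, 0.0, 4.2]
opening: 0.21
t 17.55 al 141.9 psi 137.0 r 146.2 z 278.1 | T 0.62 Ft -9.9 Fr 12.6 Fz 4.2 Mz -0.83 tilt [-0.015  0.001] j6 -0.64 j5 1.32
```

```bash
python3 -m crank '[[1,0.3,1.28,0,0,0,6.5],[1,-0.02,1.28,0,0,0,5],[1,-0.02,1.28,0,0,0,5],[1,0,0,0,0,0,0]]'; python3 -c "
from h import *
lev()";  python3 -m crank '[[1,-0.02,1.28,0,0,0,5],[1,-0.02,1.28,0,0,0,5],[1,-0.02,1.28,0,0,0,5],[1,0,0,0,0,0,0]]'; python3 -c "
from h import *
lev()"
```

```text
time: 17.95
eef_pos: [0.4986, 0.2174, 0.2783]
tcp_rot: [0.496, 0.869, -0.001, -0.005]
contact_force: [-10.0, 2.9, 2.1]
opening: 0.209
t 17.95 al 126.2 psi 120.6 r 146.2 z 278.3 | T 0.60 Ft -6.4 Fr 8.3 Fz 2.1 Mz -0.33 tilt [-0.009  0.003] j6 -0.31 j5 1.31
time: 18.35
eef_pos: [0.5326, 0.2355, 0.2784]
tcp_rot: [0.605, 0.796, 0.0, -0.007]
contact_force: [-12.3, 8.6, 2.7]
opening: 0.21
t 18.35 al 111.1 psi 105.5 r 145.8 z 278.4 | T 0.74 Ft -8.4 Fr 12.5 Fz 2.7 Mz -0.48 tilt [-0.011  0.009] j6 -0.04 j5 1.31
```

```bash
python3 -m crank '[[1,0.25,1.28,0,0,0,5],[1,0,1.28,0,0,0,5],[1,-0.02,1.28,0,0,0,5],[1,0,0,0,0,0,0]]'; python3 -c "
from h import *
lev()";  python3 -m crank '[[1,0.1,1.28,0,0,0,5],[1,-0.02,1.28,0,0,0,5],[1,-0.02,1.28,0,0,0,5],[1,0,0,0,0,0,0]]'; python3 -c "
from h import *
lev()
snap('side','pics/e1.png');snap('top','pics/e2.png')"
```

```text
time: 18.75
eef_pos: [0.5702, 0.2444, 0.2783]
tcp_rot: [0.704, 0.71, -0.0, -0.007]
contact_force: [-10.5, 7.5, 1.5]
opening: 0.211
t 18.75 al 95.8 psi 90.4 r 145.7 z 278.3 | T 0.68 Ft -9.6 Fr 8.5 Fz 1.5 Mz -0.73 tilt [-0.01   0.009] j6 0.23 j5 1.32
time: 19.15
eef_pos: [0.6086, 0.2429, 0.2784]
tcp_rot: [0.791, 0.611, -0.0, -0.007]
contact_force: [-9.2, 10.8, 0.8]
opening: 0.211
t 19.15 al 80.7 psi 75.4 r 145.3 z 278.4 | T 0.70 Ft -10.8 Fr 9.1 Fz 0.8 Mz -0.88 tilt [-0.009  0.011] j6 0.47 j5 1.33
```

View pics/e1.png

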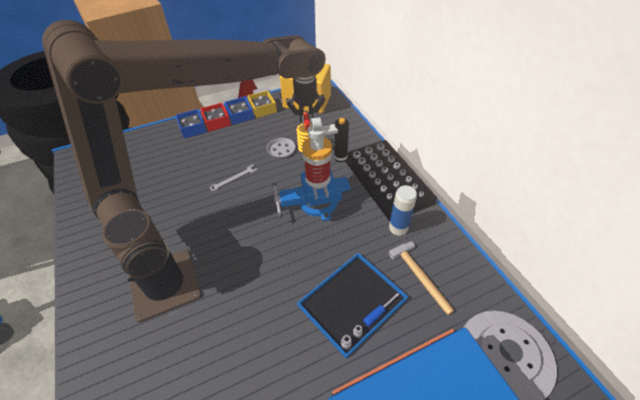

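View pics/e2.png

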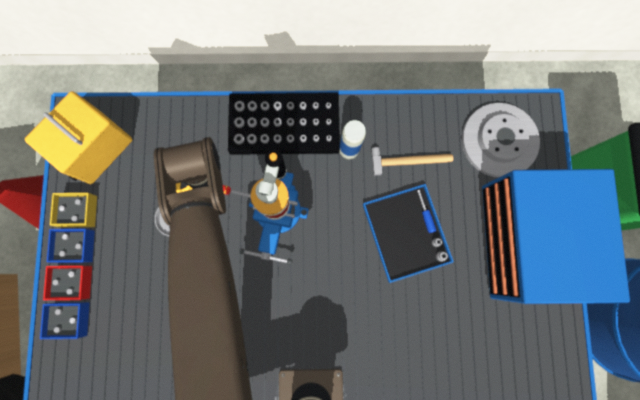

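```bash
python3 -m crank '[[1,0.1,1.28,0,0,0,6.5],[1,0,1.28,0,0,0,5],[1,-0.02,1.28,0,0,0,5],[1,0,0,0,0,0,0]]'; python3 -c "
from h import *
lev()";  python3 -m crank '[[1,0.1,1.28,0,0,0,5],[1,-0.02,1.28,0,0,0,5],[1,-0.02,1.28,0,0,0,5],[1,0,0,0,0,0,0]]'; python3 -c "
from h import *
lev()"; python3 -m crank '[[1,0.1,1.28,0,0,0,5],[1,-0.02,1.28,0,0,0,5],[1,-0.02,1.28,0,0,0,5],[1,0,0,0,0,0,0]]'; python3 -c "
from h import *
lev();info()
snap('side','pics/e3.png');snap('top','pics/e4.png')"
```

```text
time: 19.65
eef_pos: [0.6468, 0.2305, 0.2789]
tcp_rot: [0.87, 0.492, 0.002, -0.006]
contact_force: [-2.7, 10.9, -0.5]
opening: 0.207
t 19.65 al 64.8 psi 59.0 r 144.8 z 278.9 | T 0.58 Ft -7.1 Fr 8.7 Fz -0.5 Mz -0.45 tilt [-0.002  0.013] j6 0.73 j5 1.33
time: 20.05
eef_pos: [0.6789, 0.2092, 0.2793]
tcp_rot: [0.927, 0.374, 0.004, -0.007]
contact_force: [1.0, 13.4, -0.6]
opening: 0.208
t 20.05 al 49.4 psi 43.9 r 144.4 z 279.3 | T 0.49 Ft -7.9 Fr 10.8 Fz -0.6 Mz -0.65 tilt [0.002 0.015] j6 0.95 j5 1.34
time: 20.45
eef_pos: [0.7043, 0.1802, 0.2795]
tcp_rot: [0.968, 0.249, 0.005, -0.007]
contact_force: [3.2, 13.8, -1.0]
opening: 0.211
t 20.45 al 34.1 psi 28.9 r 144.1 z 279.5 | T 0.51 Ft -9.7 Fr 10.3 Fz -1.0 Mz -0.89 tilt [0.005 0.016] j6 1.17 j5 1.35
t 20.45 p [0.7043 0.1802 0.2795] psi 28.86 zax [ 0.005  0.016 -1.   ] F [ 3.2 13.8 -1. ] M [ 2.33 -0.5  -0.89] open 0.211 q [0.11 0.38 1.41 0.02 1.35 1.17]
```

View pics/e3.png

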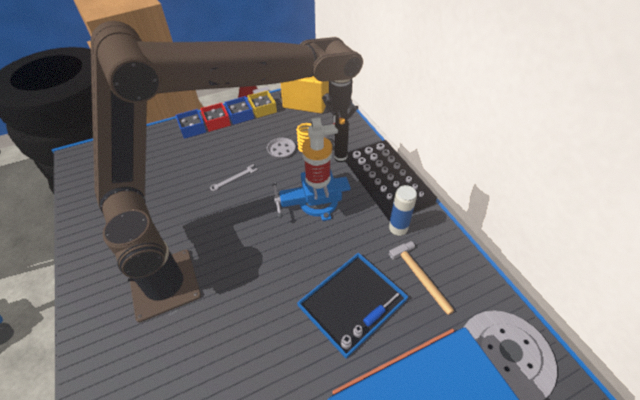

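View pics/e4.png

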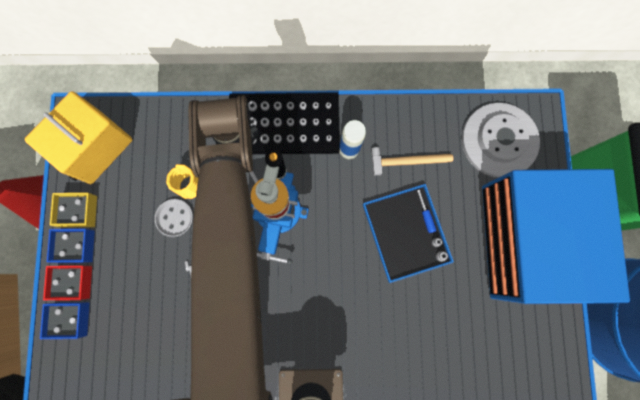

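```bash
python3 -m crank '[[1,0.25,-1.28,0,0,0,-5],[1,0,-1.28,0,0,0,-5],[1,0,0,0,0,0,0]]'; python3 -c "
from h import *
lev()"; python3 -m crank '[[1,-0.03,-1,0,0,0,-5.5],[1,0,0,0,0,0,0]]'; python3 -c "
from h import *
lev()"
```

```text
time: 20.85
eef_pos: [0.6914, 0.1992, 0.2787]
tcp_rot: [0.942, 0.336, 0.001, -0.0]
contact_force: [0.8, -0.4, -2.5]
opening: 0.211
t 20.85 al 43.1 psi 39.3 r 145.9 z 278.7 | T -0.11 Ft 0.9 Fr 0.3 Fz -2.5 Mz 0.02 tilt [0.001 0.001] j6 1.02 j5 1.35
time: 21.05
eef_pos: [0.6848, 0.2058, 0.2788]
tcp_rot: [0.925, 0.379, 0.0, -0.0]
contact_force: [0.4, -0.1, -2.0]
opening: 0.212
t 21.05 al 46.8 psi 44.6 r 145.8 z 278.8 | T -0.08 Ft 0.4 Fr 0.3 Fz -2.0 Mz -0.03 tilt [-0.     0.001] j6 0.94 j5 1.35
```

```bash
python3 -m crank '[[1,0,-0.8,0,0,0,-5],[1,0,0,0,0,0,0]]'; python3 -c "
from h import *
lev()"; python3 -m crank '[[1,1,0,0,0,0,0],[1,1,0,0,0,0,0],[1,0,0,0,0,0,0]]'; python3 -c "
from h import *
lev()"
```

```text
time: 21.25
eef_pos: [0.679, 0.2112, 0.2786]
tcp_rot: [0.908, 0.418, -0.0, -0.0]
contact_force: [-0.7, -0.6, -2.3]
opening: 0.214
t 21.25 al 49.9 psi 49.5 r 146.0 z 278.6 | T -0.12 Ft -0.2 Fr -0.9 Fz -2.3 Mz -0.14 tilt [-0.001  0.001] j6 0.87 j5 1.35
time: 21.55
eef_pos: [0.6935, 0.2273, 0.2788]
tcp_rot: [0.908, 0.419, 0.001, 0.0]
contact_force: [0.1, 0.4, -1.0]
opening: 0.213
t 21.55 al 49.7 psi 49.6 r 167.6 z 278.8 | T 0.01 Ft -0.2 Fr 0.4 Fz -1.0 Mz -0.02 tilt [0.002 0.   ] j6 0.88 j5 1.36
```

```bash
python3 -m crank '[[1,1.5,0,0,0,0,0],[1,2,0,0,0,0,0],[1,-0.4,-3.87,0,0,0,0],[1,-0.4,-3.87,0,0,0,0],[1,-0.4,-3.87,0,0,0,0]]'; python3 -m crank '[[1,0,0,0,0,0,-8.55],[1,0,0,0,0,0,-8.55],[1,0,0,0,0,0,-8.55],[1,0,0,0,0,0,-8.55],[1,0,0,0,0,0,-8.55]]' ; python3 -m crank '[[1,0,0,0,0,0,-8.55],[1,0,0,0,0,0,-8.55],[1,0,0,0,0,0,-8.55],[1,0,0,0,0,0,-8.55],[1,0,0,0,0,0,-8.55]]'; python3 -c "
from h import *
lev();info()"
```

```text
time: 22.05
eef_pos: [0.6184, 0.3198, 0.2785]
tcp_rot: [0.908, 0.419, 0.0, 0.0]
contact_force: [0.1, 0.9, -1.7]
opening: 0.212
time: 22.55
eef_pos: [0.6192, 0.3193, 0.2791]
tcp_rot: [0.69, 0.724, 0.0, 0.001]
contact_force: [-0.3, -0.4, -1.8]
opening: 0.209
time: 23.05
eef_pos: [0.6192, 0.3192, 0.2791]
tcp_rot: [0.379, 0.925, 0.0, 0.001]
contact_force: [0.4, 0.2, -0.9]
opening: 0.211
t 23.05 al 81.2 psi 135.4 r 222.4 z 279.1 | T -0.15 Ft 0.4 Fr 0.2 Fz -0.9 Mz -0.06 tilt [ 0.001 -0.   ] j6 -0.46 j5 1.34
t 23.05 p [0.6192 0.3192 0.2791] psi 135.43 zax [ 0.001 -0.    -1.   ] F [ 0.4  0.2 -0.9] M [ 0.05  0.06 -0.06] open 0.211 q [ 0.33  0.31  1.49 -0.    1.34 -0.46]
```

```bash
python3 - <<'E'
from h import *
a=np.mean([snap("side")["color"].astype(float) for _ in range(6)],0).astype(np.float32); np.save("side_c.npy",a)
def unw(ax,zc,lo=170,hi=350):
    az=np.radians(np.arange(lo,hi,0.5)); zs=np.arange(zc+.012,zc-.033,-.0005)
    m=np.array([[proj("side",[ax[0]+.048*np.cos(t),ax[1]+.048*np.sin(t),z]) for t in az] for z in zs],np.float32)
    u=cv2.remap(a[:,:,::-1].copy(),m[...,0].copy(),m[...,1].copy(),cv2.INTER_CUBIC)
    u=cv2.resize(np.clip(u*1.2,0,255).astype(np.uint8),(720,360))
    for d in range(lo,hi,10): cv2.putText(u,str(d),((d-lo)*4,10),0,.3,(255,255,255),1); cv2.line(u,((d-lo)*4,12),((d-lo)*4,18),(255,255,255),1)
    return u
u=unw((.5806,.102),.2672)
S=16
im=cv2.resize(a[138:172,297:342,::-1],None,fx=S,fy=S,interpolation=cv2.INTER_CUBIC); im=np.clip((im-60)*1.4,0,255).astype(np.uint8)
cv2.imwrite("pics/f1.png",np.vstack([u[:200],im[:, :720] if im.shape[1]>=720 else cv2.copyMakeBorder(im,0,0,0,720-im.shape[1],0)])[:600*2])
for n in("side",):
    print([(np.round(q["location"],1),round(q["p"],2)) for q in place_of("lock_hole",n)[:3]], [(np.round(q["location"],1),round(q["p"],2)) for q in place_of("seat_mark",n)[:3]])
snap("top"); q=place_of("lock_hole","top"); print([(np.round(v["location"],1),round(v["p"],2),onz("top",v["location"],.268)) for v in q])
E
```

```text
[(array([302.3, 150.1]), 0.74)] [(array([333. , 150.8]), 0.67), (array([304.3, 149.2]), 0.32), (array([334.6, 113.7]), 0.25)]
[(array([265.5, 212.8]), 0.57, array([0.54015446, 0.10945962, 0.268     ]))]
```

View pics/f1.png

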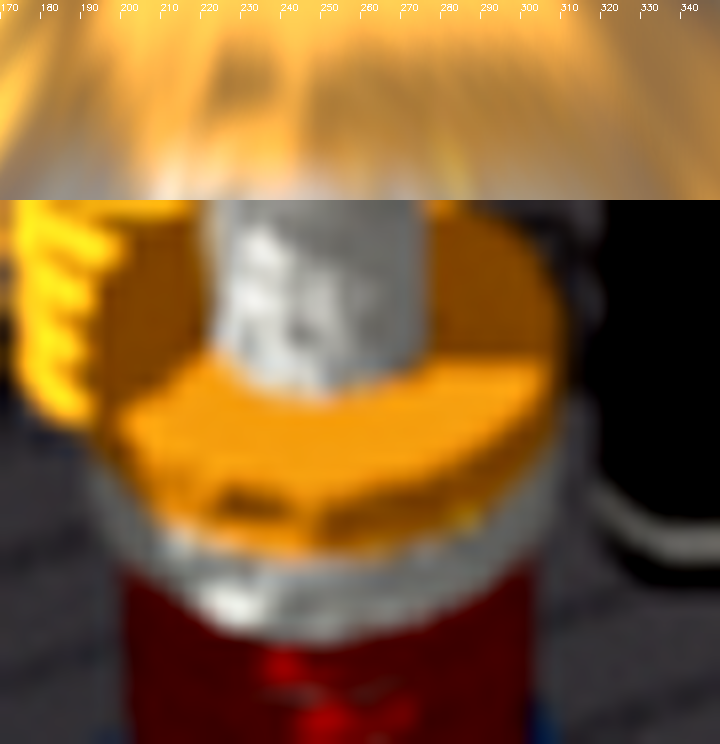

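```bash
python3 -m crank '[[1,0,0,0,0,0,-7.92],[1,0,0,0,0,0,-7.92],[1,0,0,0,0,0,-7.92],[1,0,0,0,0,0,-7.92],[1,0,0,0,0,0,-7.92]]'; python3 -m crank '[[1,0,0,0,0,0,-7.92],[1,0,0,0,0,0,-7.92],[1,0,0,0,0,0,-7.92],[1,0,0,0,0,0,-7.92],[1,0,0,0,0,0,-7.92]]' ; python3 -m crank '[[1,0,0,0,0,0,-7.92],[1,0,0,0,0,0,-7.92],[1,2.5,0.9,0.15,0,0,0],[1,4.6,1.69,0,0,0,0],[1,4.6,1.69,0,0,0,0]]'; python3 -c "
from h import *
lev();info()"
```

```text
time: 24.05
eef_pos: [0.6185, 0.3193, 0.2789]
tcp_rot: [0.044, 0.999, -0.0, 0.0]
contact_force: [0.3, 0.6, -0.8]
opening: 0.209
time: 24.55
eef_pos: [0.6185, 0.3192, 0.2789]
tcp_rot: [-0.297, 0.955, -0.0, -0.0]
contact_force: [-0.2, 0.5, -2.2]
opening: 0.21
time: 25.05
eef_pos: [0.5096, 0.2562, 0.277]
tcp_rot: [-0.424, 0.906, -0.0, -0.0]
contact_force: [-1.2, 0.2, -0.3]
opening: 0.208
t 25.05 al 115.7 psi 230.1 r 173.9 z 277.0 | T 0.15 Ft -1.0 Fr 0.7 Fz -0.3 Mz -0.03 tilt [-0.    -0.001] j6 -2.16 j5 1.30
t 25.05 p [0.5096 0.2562 0.277 ] psi -129.87 zax [-0.    -0.001 -1.   ] F [-1.2  0.2 -0.3] M [ 0.01  0.03 -0.03] open 0.208 q [ 0.29  0.04  1.81 -0.    1.3  -2.16]
```

```bash
python3 -m crank '[[1,3.1,1.1,0,0,0,0],[1,3.1,1.1,0,0,0,0],[1,3.9,-2.73,0,0,0,0],[1,3.9,-2.73,0,0,0,0],[1,3.9,-2.73,0,0,0,0]]'; python3 -m crank '[[1,3.9,-2.73,0,0,0,0],[1,2.6,-3.1,0,0,0,0],[1,2.6,-3.1,0,0,0,0],[1,0,0,0,0,0,0],[1,0,0,0,0,0,0]]';  python3 -c "
from h import *
lev();info()"
```

```text
time: 25.55
eef_pos: [0.4413, 0.0799, 0.278]
tcp_rot: [-0.424, 0.906, -0.001, 0.001]
contact_force: [1.5, 0.0, -1.4]
opening: 0.211
time: 26.05
eef_pos: [0.4521, -0.0466, 0.2776]
tcp_rot: [-0.423, 0.906, 0.0, 0.0]
contact_force: [0.6, 0.6, -1.5]
opening: 0.21
t 26.05 al 227.7 psi 230.0 r 197.5 z 277.6 | T -0.01 Ft -0.0 Fr -0.8 Fz -1.5 Mz -0.02 tilt [0. 0.] j6 -2.77 j5 1.32
t 26.05 p [ 0.4521 -0.0466  0.2776] psi -130.00 zax [ 0.  0. -1.] F [ 0.6  0.6 -1.5] M [-0.02  0.08 -0.02] open 0.210 q [-0.33 -0.24  2.06  0.    1.32 -2.77]
```

```bash
python3 -m crank '[[1,-0.6,-0.8,0,0,0,0],[1,-0.6,0,0,0,0,0],[1,0,0,0,0,0,0],[1,0,0,0,0,0,0]]';  python3 - <<'E'
from h import *
lev()
p,r,s=tcp(); m=r.as_matrix()
for n,(x0,y0,w,h) in(("side",(285,140,36,36)),("top",(265,190,36,36))):
    a=np.mean([snap(n)["color"].astype(float) for _ in range(3)],0)
    S=11
    im=cv2.resize((255*np.clip(a[y0:y0+h,x0:x0+w,::-1]/255,0,1)**.6).astype(np.float32),None,fx=S,fy=S,interpolation=cv2.INTER_CUBIC); im=np.clip(im,0,255).astype(np.uint8)
    for L in(.05,.08,.10,.123):
        e=proj(n,p-L*m[:,0]+[0,0,-.0098]); cv2.circle(im,tuple(int(v) for v in (e-[x0,y0]+.5)*S),3,(0,255,0),-1)
    cv2.imwrite(f"pics/g_{n}.png",im)
    print(n,[(np.round(q["location"],1),round(q["p"],2)) for q in place_of("bar_tip",n)[:2]],e)
import subprocess
cv2.imwrite("pics/g.png",np.hstack([cv2.imread("pics/g_side.png"),cv2.imread("pics/g_top.png")]))
E
```

```text
time: 26.45
eef_pos: [0.4661, -0.0409, 0.2773]
tcp_rot: [-0.425, 0.905, 0.0, -0.0]
contact_force: [0.3, -1.3, -2.1]
opening: 0.21
t 26.45 al 229.7 psi 230.3 r 183.9 z 277.3 | T 0.19 Ft -1.1 Fr 0.9 Fz -2.1 Mz -0.01 tilt [-0.  0.] j6 -2.75 j5 1.32
side [(array([342.6, 139.1]), 0.57)] [312.22460751 159.79150682]
top [] [287.16278943 210.83661662]
```

View pics/g.png

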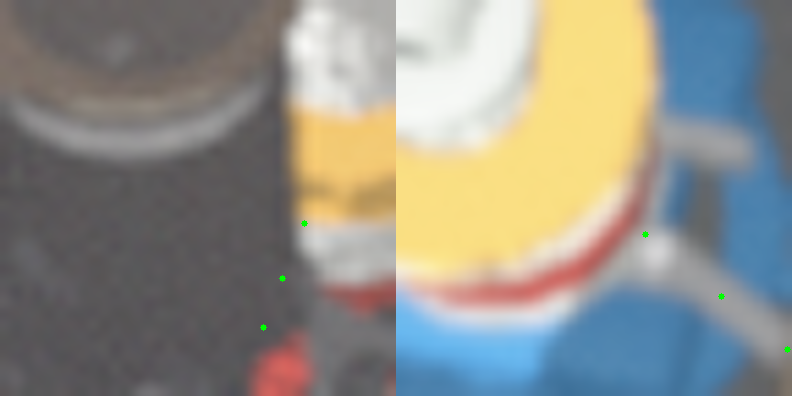

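```bash
python3 -m crank '[[1,-0.5,-0.08,0,0,0,0],[1,-0.5,0,0,0,0,0],[1,0,0,0,0,0,0]]';python3 -c "
from h import *
lev()"; python3 -m crank '[[1,-0.3,0,0,0,0,0],[1,0,0,0,0,0,0]]'; python3 -c "
from h import *
lev()";python3 -m crank '[[1,-0.3,0,0,0,0,0],[1,0,0,0,0,0,0]]'; python3 -c "
from h import *
lev()"
```

```text
time: 27.15
eef_pos: [0.4735, -0.0343, 0.2774]
tcp_rot: [-0.424, 0.906, 0.0, 0.0]
contact_force: [0.4, 0.7, -1.2]
opening: 0.212
t 27.15 al 230.2 psi 230.2 r 174.2 z 277.4 | T -0.00 Ft 0.1 Fr -0.8 Fz -1.2 Mz 0.01 tilt [0. 0.] j6 -2.73 j5 1.31
time: 27.35
eef_pos: [0.4752, -0.0322, 0.2774]
tcp_rot: [-0.424, 0.906, 0.0, 0.0]
contact_force: [0.0, -0.5, -1.6]
opening: 0.209
t 27.35 al 230.2 psi 230.2 r 171.5 z 277.4 | T -0.01 Ft -0.3 Fr 0.4 Fz -1.6 Mz -0.07 tilt [-0.  0.] j6 -2.73 j5 1.31
time: 27.55
eef_pos: [0.477, -0.0299, 0.2774]
tcp_rot: [-0.424, 0.906, 0.0, 0.0]
contact_force: [0.1, 0.1, -1.0]
opening: 0.207
t 27.55 al 230.2 psi 230.2 r 168.6 z 277.4 | T -0.01 Ft -0.1 Fr -0.1 Fz -1.0 Mz -0.02 tilt [-0.  0.] j6 -2.72 j5 1.31
```

```bash
python3 -m crank '[[1,-0.3,0,0,0,0,0],[1,-0.3,0,0,0,0,0],[1,0,0,0,0,0,0]]';python3 -c "
from h import *
lev()"; python3 -m crank '[[1,-0.3,0,0,0,0,0],[1,-0.3,0,0,0,0,0],[1,0,0,0,0,0,0]]'; python3 -c "
from h import *
lev()";python3 -m crank '[[1,-0.3,0,0,0,0,0],[1,-0.3,0,0,0,0,0],[1,0,0,0,0,0,0]]'; python3 -c "
from h import *
lev()"
```

```text
time: 27.85
eef_pos: [0.481, -0.0253, 0.2775]
tcp_rot: [-0.424, 0.906, 0.0, 0.0]
contact_force: [0.2, -0.1, -2.2]
opening: 0.215
t 27.85 al 230.2 psi 230.2 r 162.5 z 277.5 | T 0.06 Ft -0.3 Fr -0.0 Fz -2.2 Mz 0.01 tilt [0. 0.] j6 -2.71 j5 1.31
time: 28.15
eef_pos: [0.4848, -0.0207, 0.2774]
tcp_rot: [-0.424, 0.906, 0.0, 0.0]
contact_force: [-0.1, 0.0, -1.9]
opening: 0.21
t 28.15 al 230.2 psi 230.2 r 156.5 z 277.4 | T -0.06 Ft 0.1 Fr 0.1 Fz -1.9 Mz -0.04 tilt [0. 0.] j6 -2.70 j5 1.31
time: 28.45
eef_pos: [0.4886, -0.0161, 0.2775]
tcp_rot: [-0.424, 0.906, 0.0, 0.0]
contact_force: [0.0, 0.6, -2.1]
opening: 0.21
t 28.45 al 230.2 psi 230.2 r 150.5 z 277.5 | T -0.06 Ft 0.3 Fr -0.5 Fz -2.1 Mz -0.01 tilt [0. 0.] j6 -2.69 j5 1.31
```

```bash
python3 -m crank '[[1,-0.1,1,0,0,0,5],[1,-0.03,1,0,0,0,5],[1,-0.01,1.28,0,0,0,6],[1,0.02,1.28,0,0,0,6],[1,0,0,0,0,0,0]]'; python3 -c "
from h import *
lev()"; python3 -m crank '[[1,0.06,1.28,0,0,0,6],[1,0,0,0,0,0,0]]'; python3 -c "
from h import *
lev()"
```

```text
time: 28.95
eef_pos: [0.4594, 0.018, 0.2778]
tcp_rot: [-0.243, 0.97, -0.002, 0.001]
contact_force: [3.8, -4.2, -2.6]
opening: 0.213
t 28.95 al 213.0 psi 208.1 r 149.8 z 277.8 | T 0.29 Ft -5.7 Fr -0.9 Fz -2.6 Mz -0.55 tilt [ 0.003 -0.003] j6 -2.24 j5 1.32
time: 29.15
eef_pos: [0.4532, 0.0285, 0.2778]
tcp_rot: [-0.193, 0.981, -0.002, 0.001]
contact_force: [3.3, -5.2, -2.7]
opening: 0.21
t 29.15 al 208.3 psi 202.2 r 149.7 z 277.8 | T 0.43 Ft -6.1 Fr -0.4 Fz -2.7 Mz -0.49 tilt [ 0.003 -0.003] j6 -2.12 j5 1.32
```

```bash
python3 -m crank '[[1,0.05,1,0,0,0,4],[1,0,0,0,0,0,0]]'; python3 -c "
from h import *
lev()"; python3 -m crank '[[1,0.05,1,0,0,0,4],[1,0,0,0,0,0,0]]'; python3 -c "
from h import *
lev()"; python3 -m crank '[[1,0.05,1,0,0,0,4],[1,0,0,0,0,0,0]]'; python3 -c "
from h import *
lev()"
```

```text
time: 29.35
eef_pos: [0.4489, 0.037, 0.2778]
tcp_rot: [-0.159, 0.987, -0.002, 0.001]
contact_force: [3.4, -7.3, -2.6]
opening: 0.206
t 29.35 al 204.7 psi 198.3 r 149.7 z 277.8 | T 0.68 Ft -8.1 Fr -0.1 Fz -2.6 Mz -0.53 tilt [ 0.002 -0.004] j6 -2.03 j5 1.32
time: 29.55
eef_pos: [0.4451, 0.0462, 0.2777]
tcp_rot: [-0.124, 0.992, -0.002, 0.0]
contact_force: [1.5, -6.7, -1.4]
opening: 0.21
t 29.55 al 200.9 psi 194.3 r 149.7 z 277.7 | T 0.50 Ft -6.8 Fr 0.9 Fz -1.4 Mz -0.51 tilt [ 0.001 -0.005] j6 -1.94 j5 1.33
time: 29.75
eef_pos: [0.4418, 0.0557, 0.2776]
tcp_rot: [-0.09, 0.996, -0.002, -0.001]
contact_force: [0.1, -8.2, -2.1]
opening: 0.217
t 29.75 al 197.0 psi 190.3 r 149.7 z 277.6 | T 0.69 Ft -7.9 Fr 2.3 Fz -2.1 Mz -0.49 tilt [-0.001 -0.005] j6 -1.85 j5 1.33
```

```bash
cat >> h.py <<'E'
def leva(k=3):
    Ts=[]
    for i in range(k):
        read_camera("side"); p,r,s=tcp(); F=np.array(s["contact_force"]); d=p[:2]-AX; Ts.append([d[0]*F[1]-d[1]*F[0]+s["wrist_torque"][2],s["wrist_torque"][2]])
    print("avg T %.2f Mz %.2f sd %.2f"%(*np.mean(Ts,0),np.std(Ts,0)[0])); lev()
E
python3 -m crank '[[1,0.05,1,0,0,0,4],[1,0.05,1,0,0,0,4],[1,0,0,0,0,0,0]]'; python3 -c "
from h import *
leva()"; python3 -m crank '[[1,0.05,1,0,0,0,4],[1,0.05,1,0,0,0,4],[1,0,0,0,0,0,0]]'; python3 -c "
from h import *
leva()"
```

```text
time: 30.05
eef_pos: [0.4372, 0.0756, 0.2774]
tcp_rot: [-0.02, 1.0, -0.002, -0.002]
contact_force: [-2.8, -8.1, 1.0]
opening: 0.21
avg T 0.60 Mz -0.37 sd 0.14
t 30.20 al 189.3 psi 182.4 r 149.7 z 277.4 | T 0.55 Ft -6.0 Fr 4.4 Fz -0.5 Mz -0.34 tilt [-0.004 -0.004] j6 -1.67 j5 1.33
time: 30.5
eef_pos: [0.4354, 0.0958, 0.2772]
tcp_rot: [0.049, 0.999, -0.002, -0.003]
contact_force: [-5.7, -6.5, 1.4]
opening: 0.213
avg T 0.62 Mz -0.33 sd 0.03
t 30.65 al 181.5 psi 174.4 r 149.7 z 277.1 | T 0.60 Ft -6.1 Fr 5.8 Fz 0.8 Mz -0.30 tilt [-0.007 -0.004] j6 -1.48 j5 1.33
```

```bash
python3 -m crank '[[1,0.1,1,0,0,0,4],[1,0.07,1,0,0,0,4],[1,0,0,0,0,0,0]]'; python3 -c "
from h import *
leva(2)"; python3 -m crank '[[1,0.1,1,0,0,0,4],[1,0.07,1,0,0,0,4],[1,0,0,0,0,0,0]]'; python3 -c "
from h import *
leva(2)"
```

```text
time: 30.95
eef_pos: [0.4362, 0.1162, 0.277]
tcp_rot: [0.119, 0.993, -0.002, -0.003]
contact_force: [-6.1, -5.3, 0.8]
opening: 0.212
avg T 0.66 Mz -0.27 sd 0.03
t 31.05 al 173.7 psi 166.4 r 149.8 z 277.0 | T 0.63 Ft -5.6 Fr 6.1 Fz 1.7 Mz -0.22 tilt [-0.008 -0.003] j6 -1.30 j5 1.33
time: 31.35
eef_pos: [0.4398, 0.1363, 0.2769]
tcp_rot: [0.187, 0.982, -0.002, -0.004]
contact_force: [-6.5, -3.7, 0.8]
opening: 0.209
avg T 0.71 Mz -0.19 sd 0.02
t 31.45 al 165.9 psi 158.5 r 149.8 z 276.9 | T 0.69 Ft -5.7 Fr 4.5 Fz 0.7 Mz -0.17 tilt [-0.009 -0.002] j6 -1.11 j5 1.33
```

```bash
python3 -m crank '[[1,0.08,1,0,0,0,4],[1,0,0,0,0,0,0]]'; python3 -c "
from h import *
leva(2)"; python3 -m crank '[[1,0.08,1,0,0,0,4],[1,0,0,0,0,0,0]]'; python3 -c "
from h import *
leva(2)"; python3 -m crank '[[1,0.08,1,0,0,0,4],[1,0,0,0,0,0,0]]'; python3 -c "
from h import *
leva(2)"
```

```text
time: 31.65
eef_pos: [0.4426, 0.146, 0.2769]
tcp_rot: [0.221, 0.975, -0.002, -0.004]
contact_force: [-6.6, -2.9, 0.3]
opening: 0.21
avg T 0.61 Mz -0.14 sd 0.03
t 31.75 al 162.0 psi 154.5 r 149.8 z 276.9 | T 0.64 Ft -5.1 Fr 6.5 Fz 1.5 Mz -0.12 tilt [-0.009 -0.002] j6 -1.02 j5 1.32
time: 31.95
eef_pos: [0.4462, 0.1555, 0.2768]
tcp_rot: [0.255, 0.967, -0.002, -0.004]
contact_force: [-8.4, -3.0, 1.5]
opening: 0.212
avg T 0.54 Mz -0.16 sd 0.01
t 32.05 al 158.1 psi 150.5 r 149.7 z 276.8 | T 0.53 Ft -4.5 Fr 5.7 Fz 1.8 Mz -0.15 tilt [-0.009 -0.001] j6 -0.94 j5 1.32
time: 32.25
eef_pos: [0.4503, 0.1645, 0.2767]
tcp_rot: [0.289, 0.957, -0.002, -0.004]
contact_force: [-7.8, -2.8, 1.7]
opening: 0.213
avg T 0.78 Mz -0.08 sd 0.08
t 32.35 al 154.3 psi 146.5 r 149.6 z 276.8 | T 0.86 Ft -6.1 Fr 5.3 Fz 1.3 Mz -0.06 tilt [-0.01  -0.001] j6 -0.85 j5 1.32
```

```bash
python3 -m crank '[[1,0.08,0.8,0,0,0,3],[1,0,0,0,0,0,0]]'; python3 -c "
from h import *
leva(3)"; python3 -m crank '[[1,0.08,0.8,0,0,0,3],[1,0,0,0,0,0,0]]'; python3 -c "
from h import *
leva(3)"
```

```text
time: 32.55
eef_pos: [0.4539, 0.1712, 0.2766]
tcp_rot: [0.314, 0.949, -0.003, -0.005]
contact_force: [-8.1, -4.0, 1.0]
opening: 0.211
avg T 0.93 Mz -0.12 sd 0.02
t 32.70 al 151.4 psi 143.5 r 149.4 z 276.7 | T 0.92 Ft -7.2 Fr 4.8 Fz 2.2 Mz -0.16 tilt [-0.01  -0.002] j6 -0.78 j5 1.32
time: 32.9
eef_pos: [0.4577, 0.1776, 0.2765]
tcp_rot: [0.339, 0.941, -0.004, -0.005]
contact_force: [-9.4, -4.2, 2.8]
opening: 0.213
avg T 0.89 Mz -0.49 sd 0.12
t 33.05 al 148.5 psi 140.4 r 149.5 z 276.5 | T 0.78 Ft -8.5 Fr 6.2 Fz 2.1 Mz -0.49 tilt [-0.012 -0.003] j6 -0.72 j5 1.32
```

```bash
python3 -m crank '[[1,0.08,0.8,0,0,0,3],[1,0,0,0,0,0,0]]'; python3 -c "
from h import *
leva(3)"; python3 -m crank '[[1,0.08,0.5,0,0,0,2.5],[1,0,0,0,0,0,0]]'; python3 -c "
from h import *
leva(3)"
```

```text
time: 33.25
eef_pos: [0.4618, 0.1838, 0.2763]
tcp_rot: [0.364, 0.931, -0.005, -0.005]
contact_force: [-11.4, -6.4, 2.6]
opening: 0.209
avg T 1.07 Mz -0.58 sd 0.07
t 33.40 al 145.7 psi 137.4 r 149.3 z 276.4 | T 1.10 Ft -11.3 Fr 6.1 Fz 2.4 Mz -0.59 tilt [-0.013 -0.005] j6 -0.65 j5 1.32
time: 33.6
eef_pos: [0.4649, 0.1879, 0.2763]
tcp_rot: [0.384, 0.923, -0.005, -0.005]
contact_force: [-9.3, -6.6, 2.3]
opening: 0.211
avg T 1.15 Mz -0.32 sd 0.03
t 33.75 al 143.7 psi 134.9 r 149.1 z 276.4 | T 1.15 Ft -9.8 Fr 4.0 Fz 1.4 Mz -0.31 tilt [-0.012 -0.005] j6 -0.60 j5 1.32
```

```bash
python3 -m crank '[[1,0.05,0.6,0,0,0,2.5],[1,0,0,0,0,0,0]]'; python3 -c "
from h import *
leva(3)"; python3 -m crank '[[1,0.05,0.4,0,0,0,2],[1,0,0,0,0,0,0]]'; python3 -c "
from h import *
leva(3)"
```

```text
time: 33.95
eef_pos: [0.4687, 0.1924, 0.2763]
tcp_rot: [0.403, 0.915, -0.005, -0.005]
contact_force: [-10.8, -6.2, 2.6]
opening: 0.212
avg T 1.37 Mz -0.30 sd 0.02
t 34.10 al 141.4 psi 132.4 r 148.9 z 276.3 | T 1.40 Ft -11.4 Fr 3.7 Fz 1.7 Mz -0.30 tilt [-0.013 -0.005] j6 -0.55 j5 1.32
time: 34.3
eef_pos: [0.4714, 0.1954, 0.2762]
tcp_rot: [0.419, 0.908, -0.005, -0.005]
contact_force: [-9.3, -6.4, 2.3]
opening: 0.21
avg T 1.36 Mz -0.13 sd 0.06
t 34.45 al 139.8 psi 130.5 r 148.7 z 276.3 | T 1.32 Ft -9.7 Fr 3.7 Fz 1.6 Mz -0.12 tilt [-0.012 -0.005] j6 -0.51 j5 1.31
```

```bash
python3 -m crank '[[1,0.05,0.45,0,0,0,1.5],[1,0,0,0,0,0,0]]'; python3 -c "
from h import *
leva(4)"
```

```text
time: 34.65
eef_pos: [0.4741, 0.1984, 0.2761]
tcp_rot: [0.431, 0.902, -0.006, -0.005]
contact_force: [-10.6, -6.6, 2.4]
opening: 0.21
avg T 1.59 Mz -0.23 sd 0.04
t 34.85 al 138.3 psi 129.0 r 148.6 z 276.1 | T 1.52 Ft -11.6 Fr 3.5 Fz 1.0 Mz -0.21 tilt [-0.014 -0.006] j6 -0.48 j5 1.31
```

```bash
python3 -m crank '[[1,-0.05,-1.28,0,0,0,-6],[1,-0.05,-1.28,0,0,0,-6],[1,0,0,0,0,0,0]]'; python3 -c "
from h import *
lev()"; python3 -m crank '[[1,0,-0.9,0,0,0,-5.5],[1,0,0,0,0,0,0]]'; python3 -c "
from h import *
lev()"
```

```text
time: 35.15
eef_pos: [0.4566, 0.1815, 0.2769]
tcp_rot: [0.335, 0.942, -0.002, -0.004]
contact_force: [-7.4, -2.7, 0.6]
opening: 0.208
t 35.15 al 147.4 psi 140.9 r 152.4 z 276.9 | T 0.38 Ft -6.3 Fr 4.8 Fz 0.6 Mz -0.58 tilt [-0.008 -0.001] j6 -0.72 j5 1.32
time: 35.35
eef_pos: [0.4512, 0.1737, 0.2768]
tcp_rot: [0.29, 0.957, -0.003, -0.003]
contact_force: [-7.1, -5.9, 0.2]
opening: 0.211
t 35.35 al 151.0 psi 146.3 r 153.0 z 276.8 | T 0.37 Ft -8.5 Fr 3.3 Fz 0.2 Mz -0.94 tilt [-0.008 -0.004] j6 -0.82 j5 1.32
```

```bash
python3 -m crank '[[1,-0.05,-0.8,0,0,0,0],[1,0,0,0,0,0,0]]'; python3 -c "
from h import *
lev()"; python3 -m crank '[[1,-0.05,-0.4,0,0,0,0],[1,0,0,0,0,0,0]]'; python3 -c "
from h import *
lev()"
```

```text
time: 35.55
eef_pos: [0.4491, 0.1689, 0.2772]
tcp_rot: [0.29, 0.957, 0.001, -0.001]
contact_force: [-1.2, 1.0, -4.0]
opening: 0.21
t 35.55 al 152.9 psi 146.3 r 152.6 z 277.2 | T 0.02 Ft 0.4 Fr 1.5 Fz -4.0 Mz 0.08 tilt [-0.001  0.002] j6 -0.84 j5 1.31
time: 35.75
eef_pos: [0.448, 0.1664, 0.2775]
tcp_rot: [0.289, 0.957, 0.002, 0.0]
contact_force: [4.3, 4.6, -3.6]
opening: 0.211
t 35.75 al 154.0 psi 146.4 r 152.4 z 277.5 | T -0.20 Ft 6.0 Fr -1.9 Fz -3.6 Mz 0.71 tilt [0.002 0.004] j6 -0.84 j5 1.31
```

```bash
python3 -m crank '[[1,0,0.1,0,0,0,-3],[1,0,0,0,0,0,0]]'; python3 -c "
from h import *
lev()"; python3 -m crank '[[1,0,0,0,0,0,-3],[1,0,0,0,0,0,0]]'; python3 -c "
from h import *
lev()"
```

```text
time: 35.95
eef_pos: [0.4469, 0.1647, 0.2766]
tcp_rot: [0.266, 0.964, -0.003, -0.002]
contact_force: [-2.9, -3.9, -2.0]
opening: 0.207
t 35.95 al 154.7 psi 149.1 r 152.7 z 276.6 | T 0.17 Ft -4.8 Fr 0.9 Fz -2.0 Mz -0.57 tilt [-0.005 -0.005] j6 -0.89 j5 1.32
time: 36.15
eef_pos: [0.4464, 0.1634, 0.2764]
tcp_rot: [0.242, 0.97, -0.005, -0.003]
contact_force: [-4.8, -8.3, -0.1]
opening: 0.21
t 36.15 al 155.3 psi 152.0 r 152.6 z 276.4 | T 0.46 Ft -9.5 Fr 0.9 Fz -0.1 Mz -1.00 tilt [-0.008 -0.008] j6 -0.94 j5 1.32
```

```bash
python3 -m crank '[[1,0,-0.7,0,0,0,0],[1,0,0,0,0,0,0]]'; python3 -c "
from h import *
lev()"; python3 -m crank '[[1,0,-0.3,0,0,0,-1],[1,0,0,0,0,0,0]]'; python3 -c "
from h import *
lev()"
```

```text
time: 36.35
eef_pos: [0.4447, 0.16, 0.2772]
tcp_rot: [0.24, 0.971, 0.001, -0.0]
contact_force: [0.2, 1.7, -2.8]
opening: 0.216
t 36.35 al 156.7 psi 152.2 r 152.8 z 277.2 | T -0.07 Ft 1.7 Fr 0.5 Fz -2.8 Mz 0.19 tilt [-0.     0.001] j6 -0.96 j5 1.31
time: 36.55
eef_pos: [0.4434, 0.1577, 0.2773]
tcp_rot: [0.231, 0.973, 0.001, -0.0]
contact_force: [1.0, 3.1, -3.3]
opening: 0.207
t 36.55 al 157.6 psi 153.2 r 153.1 z 277.3 | T -0.10 Ft 3.2 Fr 0.2 Fz -3.3 Mz 0.39 tilt [0.    0.001] j6 -0.98 j5 1.31
```

```bash
python3 -m crank '[[1,0.4,0,0,0,0,-1],[1,0.6,-0.05,0,0,0,0],[1,0,0,0,0,0,0]]'; python3 -c "
from h import *
lev()"; python3 -m crank '[[1,0.6,-0.05,0,0,0,0],[1,0.6,-0.05,0,0,0,0],[1,0,0,0,0,0,0]]'; python3 -c "
from h import *
lev()"
```

```text
time: 36.85
eef_pos: [0.4336, 0.1615, 0.2777]
tcp_rot: [0.223, 0.975, -0.0, 0.0]
contact_force: [-0.6, -0.2, -2.0]
opening: 0.214
t 36.85 al 157.7 psi 154.2 r 163.6 z 277.7 | T 0.11 Ft -0.4 Fr 0.4 Fz -2.0 Mz 0.05 tilt [ 0. -0.] j6 -0.98 j5 1.32
time: 37.15
eef_pos: [0.4223, 0.1659, 0.2774]
tcp_rot: [0.223, 0.975, 0.0, -0.0]
contact_force: [0.4, -0.9, -1.0]
opening: 0.212
t 37.15 al 157.8 psi 154.2 r 175.8 z 277.4 | T 0.15 Ft -0.7 Fr -0.7 Fz -1.0 Mz 0.03 tilt [-0.  0.] j6 -0.97 j5 1.32
```

```bash
python3 -m crank '[[1,2.4,-0.1,0,0,0,0],[1,0,0,0,0,0,8.5],[1,0,0,0,0,0,8.5],[1,0,0,0,0,0,8.5],[1,0,0,0,0,0,8.5]]'; python3 -m crank '[[1,0,0,0,0,0,8.5],[1,0,0,0,0,0,0]]'; python3 - <<'E'
from h import *
lev();info()
a=np.mean([snap("side")["color"].astype(float) for _ in range(4)],0).astype(np.float32); C["side"]["color"]=a.astype(np.uint8)
snap("top")
S=12
im=cv2.resize(a[130:175,290:350,::-1],None,fx=S,fy=S,interpolation=cv2.INTER_CUBIC); cv2.imwrite("pics/k1.png",np.clip((im-40)*1.3,0,255).astype(np.uint8))
cv2.imwrite("pics/k2.png",C["top"]["color"][:,:,::-1])
E
```

```text
time: 37.65
eef_pos: [0.4009, 0.1752, 0.2775]
tcp_rot: [0.501, 0.865, 0.0, 0.0]
contact_force: [0.0, 0.1, -1.6]
opening: 0.214
time: 37.85
eef_pos: [0.401, 0.1752, 0.2775]
tcp_rot: [0.562, 0.827, 0.0, 0.0]
contact_force: [1.4, 0.0, -1.9]
opening: 0.21
t 37.85 al 157.6 psi 111.7 r 199.0 z 277.5 | T -0.10 Ft 0.5 Fr -1.3 Fz -1.9 Mz 0.01 tilt [0. 0.] j6 -0.20 j5 1.33
t 37.85 p [0.401  0.1752 0.2775] psi 111.66 zax [ 0.  0. -1.] F [ 1.4  0.  -1.9] M [0.02 0.03 0.01] open 0.210 q [ 0.18 -0.29  2.1  -0.    1.33 -0.2 ]
```

View pics/k1.png

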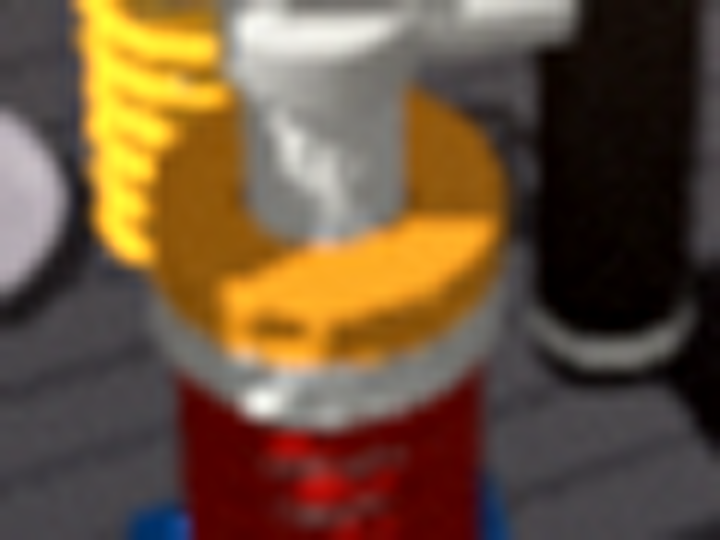

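View pics/k2.png

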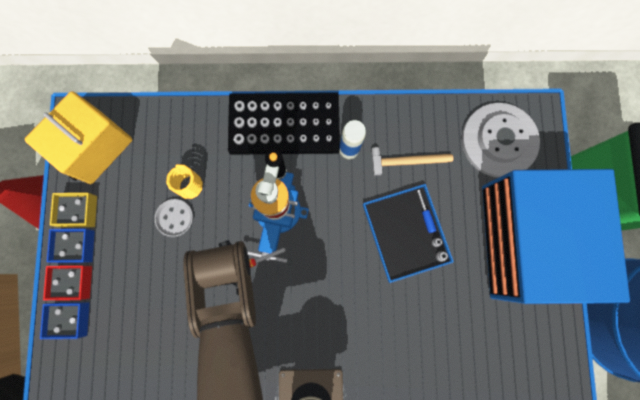

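```bash
python3 - <<'E'
from h import *
a2=np.mean([snap("side")["color"].astype(float) for _ in range(3)],0).astype(np.float32)
out=[]
for a,zc in((np.load("side_avg.npy").astype(np.float32),.2687),(np.load("side_c.npy"),.2673),(a2,.2668)):
    ax=(.5806,.102);lo,hi=170,350
    az=np.radians(np.arange(lo,hi,0.5)); zs=np.arange(zc+.012,zc-.033,-.0005)
    m=np.array([[proj("side",[ax[0]+.048*np.cos(t),ax[1]+.048*np.sin(t),z]) for t in az] for z in zs],np.float32)
    u=cv2.remap(a[:,:,::-1].copy(),m[...,0].copy(),m[...,1].copy(),cv2.INTER_CUBIC)
    u=cv2.resize(np.clip(u*1.2,0,255).astype(np.uint8),(720,360))[:190]
    for d in range(lo,hi,10): cv2.putText(u,str(d),((d-lo)*4,10),0,.3,(255,255,255),1); cv2.line(u,((d-lo)*4,12),((d-lo)*4,18),(255,255,255),1)
    out.append(u)
cv2.imwrite("pics/k3.png",np.vstack(out))
q=place_of("lock_hole","side"); print([(np.round(v["location"],1),round(v["p"],2),onz("side",v["location"],.2668)-[.5806,.102,0]) for v in q])
snap("top"); q=place_of("lock_hole","top"); print([(np.round(v["location"],1),round(v["p"],2),onz("top",v["location"],.2668)-[.586,.1004,0]) for v in q])
E
```

```text
[(array([306.1, 139.7]), 0.81, array([-0.01465604,  0.04808589,  0.2668    ]))]
[(array([252.2, 203. ]), 0.72, array([-0.01972411,  0.04374376,  0.2668    ]))]
```

View pics/k3.png

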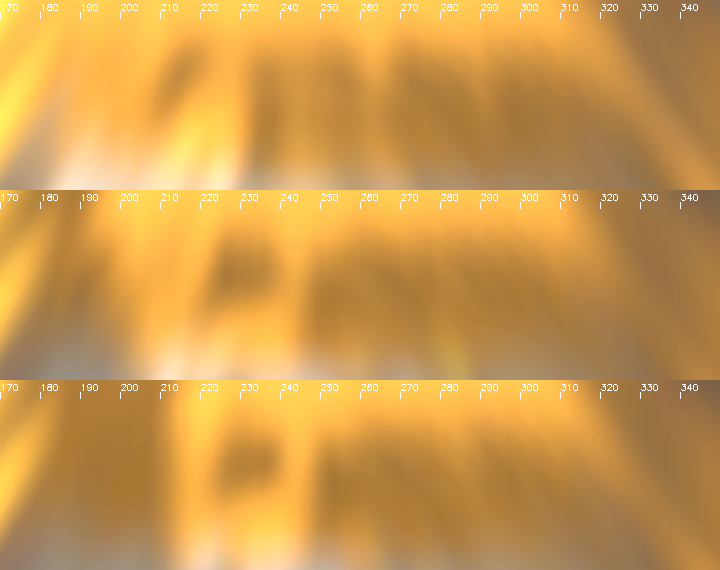

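```bash
python3 - <<'E'
from h import *
p,r,s=tcp(); m=r.as_matrix(); out=[]
for n in("side","top"):
    a=np.mean([snap(n)["color"].astype(float) for _ in range(3)],0)
    c=proj(n,p-.06*m[:,0]); x0,y0=int(c[0]-30),int(c[1]-30); S=6
    im=cv2.resize((255*np.clip(a[y0:y0+60,x0:x0+60,::-1]/255,0,1)**.6).astype(np.float32),None,fx=S,fy=S,interpolation=cv2.INTER_CUBIC); im=np.clip(im,0,255).astype(np.uint8)
    for L in(0,.04,.08,.123):
        e=proj(n,p-L*m[:,0]+[0,0,-.0098]); cv2.circle(im,tuple(int(v) for v in (e-[x0,y0]+.5)*S),3,(0,255,0),-1)
    out.append(im)
cv2.imwrite("pics/l.png",np.hstack(out))
E
```

```text
(no output)
```

View pics/l.png

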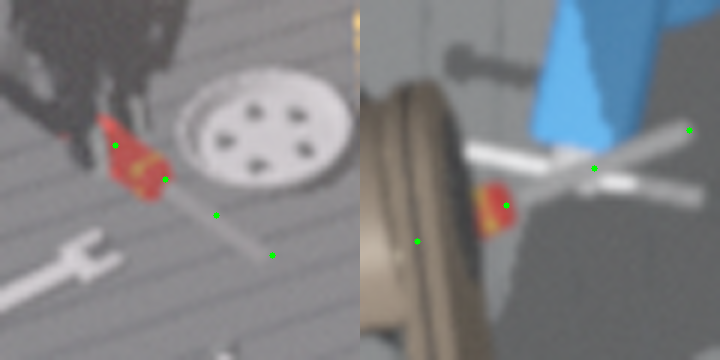

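```bash
python3 -m crank '[[1,-4.29,-0.49,0,0,0,0],[1,-4.29,-0.49,0,0,0,0],[1,-4.29,-0.49,0,0,0,0],[1,-4.64,-1.85,0,0,0,0],[1,-4.64,-1.85,0,0,0,0]]'; python3 -m crank '[[1,-4.64,-1.85,0,0,0,0],[1,-4.64,-1.85,0,0,0,0],[1,-4.37,-0.73,0,0,0,0],[1,-4.37,-0.73,0,0,0,0],[1,-4.37,-0.73,0,0,0,0]]'; python3 -m crank '[[1,-4.37,-0.73,0,0,0,0],[1,0,0,0,0,0,-8.44],[1,0,0,0,0,0,-8.44],[1,0,0,0,0,0,-8.44],[1,0,0,0,0,0,-8.44]]'; python3 -m crank '[[1,0,0,0,0,0,-8.44],[1,0,0,0,0,0,-8.44],[1,0,0,0,0,0,-8.44],[1,0,0,0,0,0,-8.44],[1,0,0,0,0,0,-8.44]]'; python3 -c "
from h import *
info()"
```

```text
time: 39.2
eef_pos: [0.4345, -0.0515, 0.2776]
tcp_rot: [0.561, 0.828, 0.0, 0.0]
contact_force: [1.3, -0.2, -1.1]
opening: 0.208
time: 39.7
eef_pos: [0.4624, -0.2817, 0.2774]
tcp_rot: [0.562, 0.827, 0.0, -0.0]
contact_force: [1.1, 0.6, -0.1]
opening: 0.21
time: 40.2
eef_pos: [0.4717, -0.3232, 0.277]
tcp_rot: [0.295, 0.956, 0.0, -0.0]
contact_force: [0.2, -0.0, -2.3]
opening: 0.21
time: 40.7
eef_pos: [0.4718, -0.323, 0.2772]
tcp_rot: [-0.069, 0.998, 0.0, -0.0]
contact_force: [-0.3, -0.1, -1.5]
opening: 0.213
t 40.70 p [ 0.4718 -0.323   0.2772] psi -172.03 zax [-0.001  0.    -1.   ] F [-0.3 -0.1 -1.5] M [-0.01 -0.    0.02] open 0.213 q [-0.78  0.04  1.8  -0.    1.3  -2.49]
```

```bash
python3 -m crank '[[1,0.05,0,4,0,0,-8],[1,0,0,4,0,0,0],[1,0,0,4,0,0,0],[1,0,0,4,0,0,0],[1,0,0,3,0,0,0]]'; python3 -m crank '[[1,0,0,1,0,0,0],[1,0,0,0,0,0,0],[1,0,0,0,0,0,0]]'; python3 - <<'E'
from h import *
info()
snap("side");crop("side","pics/m1.png",290,250,130,110,5)
E
```

```text
time: 41.2
eef_pos: [0.4703, -0.3221, 0.0845]
tcp_rot: [-0.136, 0.991, 0.001, -0.001]
contact_force: [-0.3, -0.3, -0.6]
opening: 0.214
time: 41.5
eef_pos: [0.4723, -0.324, 0.0791]
tcp_rot: [-0.136, 0.991, -0.001, 0.001]
contact_force: [1.7, -1.0, -1.1]
opening: 0.206
t 41.50 p [ 0.4723 -0.324   0.0791] psi -164.39 zax [ 0.002 -0.002 -1.   ] F [ 1.7 -1.  -1.1] M [0.01 0.07 0.05] open 0.206 q [-0.78  0.26  1.94 -0.    0.93 -2.62]
```

View pics/m1.png

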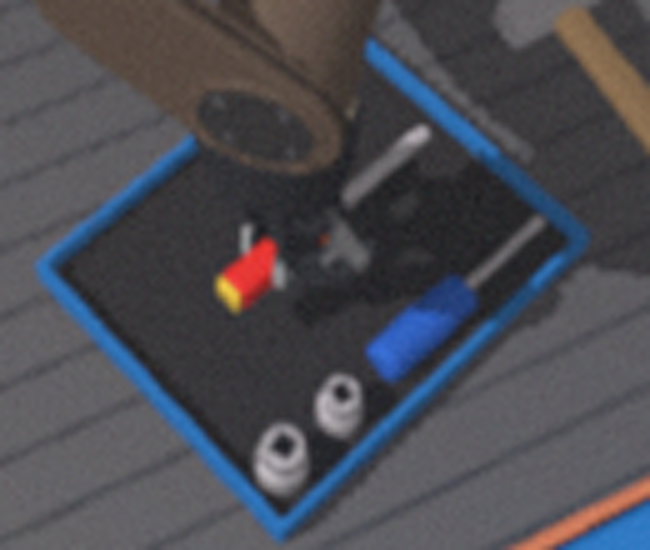

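```bash
python3 -m crank '[[1,0,0,2,0,0,0],[1,0,0,2,0,0,0],[1,0,0,0.8,0,0,0],[1,0,0,0.2,0,0,0],[1,0,0,0,0,0,0]]'; python3 -c "
from h import *
info()"; python3 -m crank '[[1,0,0,0.15,0,0,0],[1,0,0,0,0,0,0]]';python3 -m crank '[[1,0,0,0.1,0,0,0],[1,0,0,0,0,0,0]]'; python3 -c "
from h import *
info()"
```

```text
time: 42.05
eef_pos: [0.472, -0.3236, 0.0286]
tcp_rot: [-0.136, 0.991, -0.001, 0.001]
contact_force: [-0.2, -0.5, -1.2]
opening: 0.209
t 42.05 p [ 0.472  -0.3236  0.0286] psi -164.39 zax [ 0.001 -0.001 -1.   ] F [-0.2 -0.5 -1.2] M [-0.04  0.08 -0.  ] open 0.209 q [-0.78  0.34  1.96  0.    0.84 -2.62]
time: 42.25
eef_pos: [0.4719, -0.3235, 0.0269]
tcp_rot: [-0.136, 0.991, -0.001, 0.001]
contact_force: [0.6, 0.2, -1.7]
opening: 0.212
time: 42.45
eef_pos: [0.4719, -0.3234, 0.026]
tcp_rot: [-0.136, 0.991, -0.001, 0.0]
contact_force: [-0.4, 0.3, 3.5]
opening: 0.213
t 42.45 p [ 0.4719 -0.3234  0.026 ] psi -164.39 zax [ 0.001 -0.001 -1.   ] F [-0.4  0.3  3.5] M [ 0.14  0.18 -0.05] open 0.213 q [-0.78  0.35  1.96 -0.    0.84 -2.62]
```

```bash
python3 -m crank '[[0.3,0,0,0,0,0,0],[0.1,0,0,0,0,0,0],[-0.2,0,0,0,0,0,0],[-0.2,0,0,0,0,0,0],[-0.2,0,0,0,0,0,0]]' 20; python3 -m crank '[[-0.2,0,0,-1,0,0,0],[-0.2,0,0,-2,0,0,0],[-0.2,0,0,-4,0,0,0],[-0.2,0,0,-4,0,0,0],[-0.2,0,0,-4,0,0,0]]'; python3 -m crank '[[-0.2,-0.5,-4,-2,0,0,0],[-0.2,0,-4,0,0,0,0],[-0.2,0,-4,0,0,0,0],[-0.2,0,-4,0,0,0,0],[-0.2,0,0,0,0,0,0]]'; python3 - <<'E'
from h import *
info()
np.set_printoptions(precision=4,suppress=True)
snap("side","pics/n1.png");snap("top","pics/n2.png")
for n in("side","top"):
    for k in("bar_tip","bar_grip"): print(n,k,[(np.round(q["location"],1),round(q["p"],2),onz(n,q["location"],.016)) for q in place_of(k,n)[:2]])
    for k in("seat_mark","lock_hole"): print(n,k,[(np.round(q["location"],1),round(q["p"],2)) for q in place_of(k,n)[:2]])
E
```

```text
time: 42.95
eef_pos: [0.4713, -0.3229, 0.0248]
tcp_rot: [-0.136, 0.991, 0.0, -0.0]
contact_force: [-0.2, -0.2, -0.9]
opening: 0.597
time: 43.45
eef_pos: [0.4712, -0.3228, 0.1771]
tcp_rot: [-0.136, 0.991, -0.0, 0.0]
contact_force: [1.0, -0.8, -0.4]
opening: 0.598
time: 43.95
eef_pos: [0.5191, -0.4799, 0.195]
tcp_rot: [-0.134, 0.991, -0.001, 0.0]
contact_force: [0.2, 0.6, -0.1]
opening: 0.598
t 43.95 p [ 0.5191 -0.4799  0.195 ] psi -164.56 zax [ 0.001 -0.002 -1.   ] F [ 0.2  0.6 -0.1] M [-0.03  0.02  0.03] open 0.598 q [-0.89  0.4   1.54 -0.    1.21 -2.73]
side bar_tip [(array([373.3, 283.2]), 0.79, array([ 0.5901, -0.2895,  0.016 ])), (array([343.2, 308.4]), 0.71, array([ 0.468 , -0.3227,  0.016 ]))]
side bar_grip [(array([343.1, 308.6]), 0.63, array([ 0.4674, -0.3231,  0.016 ]))]
side seat_mark [(array([333.2, 149. ]), 0.6)]
side lock_hole [(array([305.3, 139.7]), 0.6), (array([338.1, 142.1]), 0.43)]
top bar_tip [(array([399.1, 207.7]), 0.6, array([ 0.5879, -0.2886,  0.016 ]))]
top bar_grip [(array([411.8, 245.7]), 0.5, array([ 0.4666, -0.3234,  0.016 ]))]
top seat_mark [(array([276.9, 208.6]), 0.6)]
top lock_hole [(array([250.3, 201.2]), 0.68), (array([422.1, 210.4]), 0.58)]
```

View pics/n1.png

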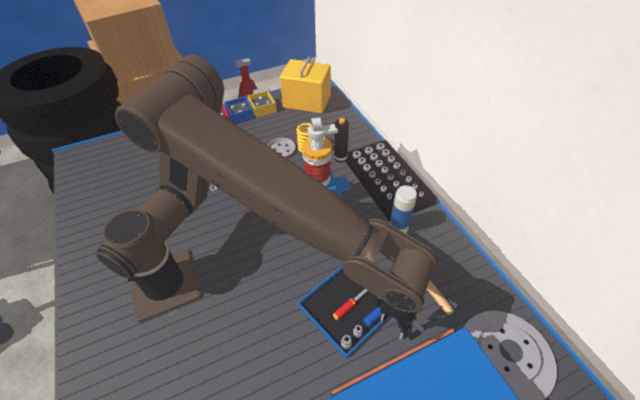

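View pics/n2.png

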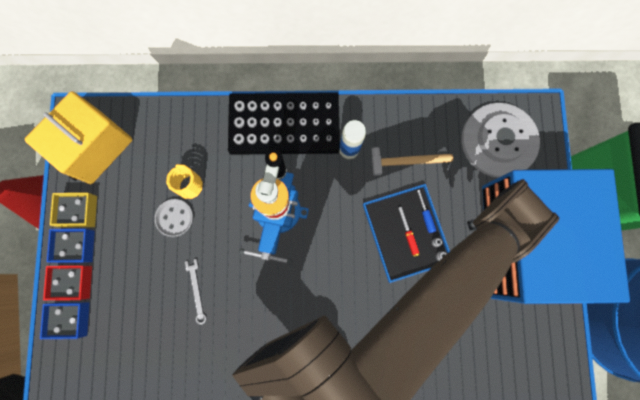

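```bash
python3 -c "
from h import *
info(); print(sign_off())"
```

```text
t 44.45 p [ 0.5193 -0.475   0.1954] psi -164.35 zax [ 0. -0. -1.] F [-1.  -0.3 -0.8] M [-0.06 -0.02  0.01] open 0.598 q [-0.88  0.39  1.54  0.    1.21 -2.73]
the job is handed in; nothing more can be done
None
```

I wound the lock ring clockwise down onto the spring seat in two strokes, moving the bar to another hole between them. I nipped it up, laid the bar back in the tray and handed the job in at 44.5 s.

**Torque:** worked out from the wrist force and moment, the ring ran at about 0.6–0.7 N m. Over the last 15° or so of hand travel this climbed to about 1.55 N m (single readings about 1.5–1.65). That is well below the 2.5 N m that would drag the seat ring.

**Seat ring:** the paint mark was found in about the same place before and after. Those detections were weak, so they support it rather than prove it.

**Bar and tray:** the last pictures show the bar flat in the tray, within a few millimetres of where it started. The other things look unmoved, and the gripper was clear with no force on it.

**Checks that disagreed:**
- **Angle turned:** the pictures put the total turn at about 3.9–4.1 rad. The bar's angle as I drew it out after the second stroke would make it up to about 4.2 rad. I relied on the torque rise, since it does not depend on that angle.
- **Camera offset:** the two cameras differed by about 5 mm at the ring. I set the ring's position from both and from feeling the bar bottom in the first hole.
- **Tip pressing on the body:** during the first stroke the bar's tip pressed on the damper body with up to about 24 N, and I backed it off.
- **Gap not seen:** I could not see the gap between the rings close in the pictures.

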